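# Roll down a laminate sheet on a sloping board

### The job

Take the hand roller off its rest and press the laminate sheet on the sloping board down flush with its edging: with the wheel lying flat on the slope, roll it along the row in one unbroken stroke, from the section at the raised end stop to the far end, without lifting it, with a steady push of about 12 N all along and never a hard shove. Only the roller may press on the sheet or its stand, not the fingers. Then stand the roller upright on its rest again as it was and let go, leaving the hammer, jar, level and clamp where they are.

Things in the scene. Friction and masses are not known exactly. Their poses are not given: they have to be found in the camera images.
- stand: Fixed plywood stand, foot 150 x 215 mm, origin at the centre of its underside on the bench; yaw varies. It carries a charcoal board whose face slopes 30 degrees, rising along the stand's +x (away from the robot), level along its y. On it a pale laminate sheet, a row of four sections along y, lies between two flat aluminium edging strips 16 mm wide.
- face: Middle of the sheet, nominally level with the edging's top. x up the slope, y along the row to the end stop, z square to the face. At [-0.002, 0, 0.0785] m in the stand's frame. The board lies firmly on packing that is not measured: edging and sheet really lie up to 3 mm higher or lower along z than this point, so find the sheet by touch. An aluminium end stop, 10 mm thick, 8 mm above the edging, closes the +y end.
- rest: Fixed dark steel rest, origin at the centre of its underside: foot 90 x 100 x 10 mm, two upright plates 66 mm long in x, 10 mm thick, centred at y = +-35 mm, tops 65 mm above the bench. The roller's plate lies on their tops, the wheel hangs between them (60 mm apart inside), the roller's yaw about that of the rest, either way round.
- roller: Loose hand roller, 0.3 to 0.45 kg, 108 mm tall, origin on the wheel's axle (39 mm above the rest's underside at the start). z up its handle, x along the axle, rolls along y. Square wooden handle 30 x 30 mm, z = 34 to 86 mm, on an aluminium plate 60 (x) x 84 (y) mm, z = 26 to 34 mm. Cheeks at x = +-23.5 mm reach 8 mm below the axle. 
- wheel_center (a point): Centre of the roller's black rubber wheel, on the axle: radius 22 mm, 36 mm wide, free to turn.
- wheel (a joint): Turn of the wheel about the roller's x, rad, free both ways.
- section1 (a joint): How far the first section, counted from the end stop, has gone down, m: 0 = 3 mm above the edging, 0.003 = fully down, flush with the edging. A pale laminate piece 64 mm up the slope, 43.5 mm along y, 4 mm thick, its middle at y = 67.5 mm in the frame of face. It moves square to the face, gives at about 7 N, stops hard at 3 mm and stays where it is pushed.
- section2 (a joint): How far the second section, counted from the end stop, has gone down, m: 0 = 3 mm above the edging, 0.003 = fully down, flush with the edging. A pale laminate piece 64 mm up the slope, 43.5 mm along y, 4 mm thick, its middle at y = 22.5 mm in the frame of face. It moves square to the face, gives at about 7 N, stops hard at 3 mm and stays where it is pushed.
- section3 (a joint): How far the third section, counted from the end stop, has gone down, m: 0 = 3 mm above the edging, 0.003 = fully down, flush with the edging. A pale laminate piece 64 mm up the slope, 43.5 mm along y, 4 mm thick, its middle at y = -22.5 mm in the frame of face. It moves square to the face, gives at about 7 N, stops hard at 3 mm and stays where it is pushed.
- section4 (a joint): How far the fourth section, counted from the end stop, has gone down, m: 0 = 3 mm above the edging, 0.003 = fully down, flush with the edging. A pale laminate piece 64 mm up the slope, 43.5 mm along y, 4 mm thick, its middle at y = -67.5 mm in the frame of face. It moves square to the face, gives at about 7 N, stops hard at 3 mm and stays where it is pushed.
- hammer: Bystander: steel tack hammer with a wooden handle, 240 mm, lying on the bench beyond the work.
- jar: Bystander: small glass jar with a metal screw lid, 52 mm across, 65 mm tall.
- level: Bystander: black plastic level standing on edge, 220 x 20 x 40 mm.
- clamp: Bystander: green plastic spring clamp lying flat, 120 mm long, 18 mm thick, between the stand and the rest.
Mind the look-alikes: they are no part of the job. What is shaped like the roller but green is not meant. What is shaped like the rest but yellow is not meant.

How it is judged:
On the way, in this order (a step that is already met when the one before it is completed fails the run):
1. the wheel, lying flat, rolls over the middle of the first section with a push of 8 to 18 N and that section is down (value of joint section1 above 0.0023 m and contact force between roller and stand between 8 and 18 N and y of wheel_center in the frame of face between 0.0535 and 0.0815 m and angle between the x axis of roller and the x axis of face, either way round below 0.21 rad and (velocity of joint wheel above 0.25 rad/s or velocity of joint wheel below -0.25 rad/s)), for 0.05 s.
2. the wheel, lying flat, rolls over the middle of the second section with a push of 8 to 18 N and that section is down (value of joint section2 above 0.0023 m and contact force between roller and stand between 8 and 18 N and y of wheel_center in the frame of face between 0.0085 and 0.0365 m and angle between the x axis of roller and the x axis of face, either way round below 0.21 rad and (velocity of joint wheel above 0.25 rad/s or velocity of joint wheel below -0.25 rad/s)), for 0.05 s.
3. the wheel, lying flat, rolls over the middle of the third section with a push of 8 to 18 N and that section is down (value of joint section3 above 0.0023 m and contact force between roller and stand between 8 and 18 N and y of wheel_center in the frame of face between -0.0365 and -0.0085 m and angle between the x axis of roller and the x axis of face, either way round below 0.21 rad and (velocity of joint wheel above 0.25 rad/s or velocity of joint wheel below -0.25 rad/s)), for 0.05 s.
4. the wheel, lying flat, rolls over the middle of the fourth section with a push of 8 to 18 N and that section is down (value of joint section4 above 0.0023 m and contact force between roller and stand between 8 and 18 N and y of wheel_center in the frame of face between -0.0815 and -0.0535 m and angle between the x axis of roller and the x axis of face, either way round below 0.21 rad and (velocity of joint wheel above 0.25 rad/s or velocity of joint wheel below -0.25 rad/s)), for 0.05 s.
At the end, for the whole second after the job is handed in: All four sections are down (at least 2.3 mm of their 3 mm, flush with the edging), and the roller stands upright (within 5 degrees) and still on the uprights of its rest, within 15 mm of the middle, let go (value of joint each of section1, section2, section3, section4 above 0.0023 m and horizontal distance between roller and rest below 0.015 m and angle between roller's own z axis and vertical below 0.09 rad and z of roller in the frame of rest between 0.035 and 0.043 m and linear speed of roller below 0.02 m/s and contact force between the fingers and roller below 0.1 N); the robot touches nothing.
It fails at once if the hammer, jar, level or clamp is shifted more than 25 mm (distance of any of hammer, jar, level, clamp from where it was at the start of the episode above 0.025 m).
It fails at once if the sheet or its sloping stand is pushed by the fingers (contact force between the fingers and stand above 2 N).
It fails at once if the roller is pushed on the sheet with more than 30 N (contact force between roller and stand above 30 N).
It fails at once if the wheel is lifted clear of the sheet, about 10 mm, between the second section going down and the fourth (value of joint section2 above 0.0023 m and value of joint section4 below 0.0023 m and z of wheel_center in the frame of face above 0.036 m).
It also fails if it takes over 72 s, if anything falls off the work surface, if the arm or the gripper's body presses on something with over 40 N, if the wrist force passes 120 N, or if a joint passes its speed limit or range.

### The arm

A 7-joint arm with a two-finger parallel gripper is mounted at the origin on the work surface. World frame = base frame: x ahead of the robot, y to its left, z up, the work surface at z = 0. Lengths are in m, angles in rad, forces in N, time in s.
With the tool pointing down it reaches from about 0.425 to 0.925 m from the base axis. Payload 6.8 kg.
Tool frame: the origin (TCP) lies between the finger pads; the fingertips stand 22 mm ahead of it and the grasp point (between the pads) lies 3 mm ahead of it (bot.tip_reach is the distance from the TCP to the fingertips, in m); z points along the fingers, x is the direction in which the jaws open and shut, and the axes are right-handed (so a half turn about z gives the same grasp; the last joint's range is limited). The gripper opens to 85 mm and grips with 20 to 120 N. Pads are 22 mm wide; open, the fingers measure 114 mm over their backs; the gripper's body (76 mm by 85 mm) begins 54 mm behind the grasp point. The pads swing forward as they close: fully open they stand 13 mm farther back than shut.
Start: joints at [-1.359, 0.477, 0.022, 1.555, -0.011, 1.109, -0.083], TCP at [0.212, 0.641, 0.253] pointing down, gripper open.
Joint ranges: [-2.96, 2.96], [-0.34, 2.1], [-1.41, 1.46], [0.24, 2.44], [-1.37, 4.51], [0.17, 1.92], [-2.96, 2.96]. Speed limits (rad/s): [2.39, 2.39, 3.14, 3.14, 3.14, 3.14, 3.14].

### API

Orientations are given as a unit quaternion [w, x, y, z].
In Python, from station import bot gives the robot as it stands.
- The arm moves only by the tool step_arm, never from a script. Its argument "targets" is a list of rows, each a list of 5 numbers: the shift along the tool's x, y, z in mm, then the turn about the tool's z in degrees, then the closure, from 0 (fully open) to 1 (shut). In form: [[dx, dy, dz, spin, jaw], ...]. A call has 1 to 20 rows; each row is the pose to reach, as a shift and turn from the pose commanded when the call began, along the tool's axes at that moment; what a row does not reach only later rows make up. A row lasts 1/12 s, in which the tool goes at most 41.7 mm and 7.16 degrees, less where a joint would pass 70% of its speed; a pose out of reach is approached as far as the arm can. A call with a gripper value outside its range is refused whole. The fingers move at their own pace and stop on an object; "newtons" is the grip in N (left out, the last holds). Time passes only in rows, so rows that repeat a pose let the fingers close. It gives the time, the measured TCP pose, the force and the opening at its end, in the units of the state.
- bot.get_obs(): the state, without advancing time (a new reading comes with each control period).
- bot.read_camera(name): name is "side" or "top"; returns a dict with "frame" (384x512x3 uint8, red, green, blue), "z_map" (384x512 float32, m along the optical axis (not along the pixel's ray), 0 where there is no reading), "fov_y" (degrees; the focal length in pixels is half the picture's height over the tangent of half this angle, whatever the lens; pixels are square), "cx", "cy" (the principal point, pixels), "R" (3x3) and "t" (3): a world point X has camera coordinates R X + t. Camera axes: x right, y down, z forward; pixel columns grow to the right and rows downward; lengths in m; the calibration is good to about 2 mm. A picture is of the moment at which its call begins.
- bot.hand_in(): hands the job in, once; it reports no verdict.
The state is a dict: "t": time; "q": joint angles; "joint_vel": joint speeds; "joint_torque": joint torques, N m; "eef_pos": TCP position; "tool_rot": TCP orientation; "contact_force": force on the tool from outside, world axes, zero at the start; "torque": the same for the moment, N m; "gripper_width": opening from 0.0 (shut) to 1.0 (fully open).
Only numpy, scipy, OpenCV 4.12 (cv2) and the standard library are available. Lean on these libraries where they do the work, as an engineer would, in place of code of your own. Each camera call takes 0.05 s, during which the arm holds its last target.

## Working session

There is one attempt and no reset: what is moved stays moved. The work goes in short steps, Python scripts to look and compute and a tool call to move; the robot and the scene stay as the last step left them, time stands still between calls to the robot, and variables do not carry over. Pictures are saved under pics/ and viewed, and the job is handed in when it is done.

Besides the shell and the picture viewer there is one more tool, called after ">>>" in YAML: its name, and indented under it one key for each argument. step_arm: Moves the arm, as the interface text tells. Its arguments: {"type":"object","properties":{"targets":{"type":"array"},"newtons":{"type":"number"}},"required":["targets"]}

```bash
ls; mkdir -p pics
python3 - <<'E'
from station import bot
import cv2,numpy as np
o=bot.get_obs();print({k:np.round(v,3) for k,v in o.items()})
for n in("side","top"):
    c=bot.read_camera(n);np.savez(f"/tmp/{n}0.npz",**c)
    cv2.imwrite(f"pics/{n}0.png",c["frame"][...,::-1]);print(n,c["fov_y"],c["cx"],c["cy"],c["R"],c["t"],(c["z_map"]>0).mean())
E
```

```text
pics
{'t': np.float64(0.0), 'q': array([-1.359,  0.478,  0.022,  1.556, -0.011,  1.109, -0.083]), 'joint_vel': array([-0.001,  0.002,  0.   ,  0.   , -0.001,  0.   ,  0.   ]), 'joint_torque': array([-0.0000e+00, -5.9645e+01,  1.6080e+00, -2.8120e+01,  1.2000e-02,
        9.0000e-03,  0.0000e+00]), 'eef_pos': array([0.212, 0.64 , 0.252]), 'tool_rot': array([ 0.001,  0.811,  0.586, -0.001]), 'contact_force': array([ 0.011, -0.198,  0.068]), 'torque': array([ 0.048,  0.032, -0.017]), 'gripper_width': np.float64(1.001)}
side 50.38218905805994 254.51605761311043 193.7701001479511 [[ 0.95923685 -0.28235387 -0.0118721 ]
 [-0.1488191  -0.46897573 -0.87058293]
 [ 0.24024474  0.83686203 -0.49187845]] [-0.55468655  0.17734864  0.73008139] 0.9961446126302084
top 44.38375957508142 250.94021473464795 187.46419690429397 [[ 0.01230574 -0.99969129 -0.02158455]
 [-0.99534457 -0.01018291 -0.09584096]
 [ 0.09559158  0.02266345 -0.99516261]] [0.04469728 0.59730991 0.94827698] 0.9960683186848959
```

View pics/side0.png

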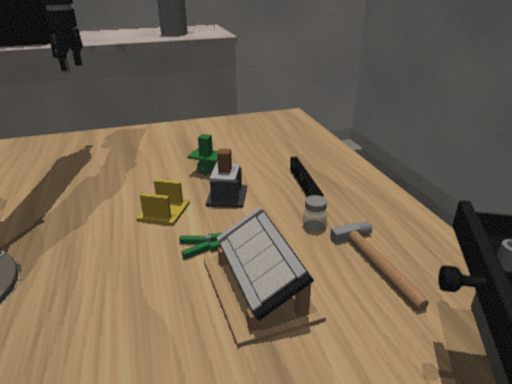

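View pics/top0.png

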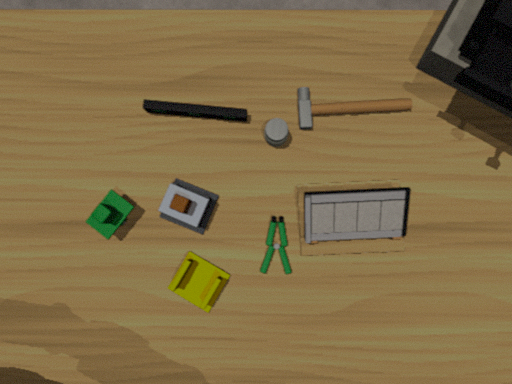

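Candidates, as pixels in the side view and in the top view:
- **Roller:** the brown-handled one on the dark rest, side (225,180) and top (182,203). This matches the description.
- **Green look-alike:** side (205,155), top (110,214). Not meant.
- **Yellow rest:** side (163,205), top (200,282). Not meant.

The stand is at side (262,270) and top (355,215), with its end stop at the left in the top view. Next I'll measure positions and check the roller in a close crop.

```bash
cat > h.py <<'E'
import numpy as np,cv2
from station import bot
def load(n,tag="0"):
    return dict(np.load(f"/tmp/{n}{tag}.npz"))
def grab(n,tag):
    c=bot.read_camera(n);np.savez(f"/tmp/{n}{tag}.npz",**c);return c
def cloud(c):
    H,W=c["z_map"].shape;f=H/2/np.tan(np.radians(c["fov_y"])/2)
    v,u=np.mgrid[:H,:W];z=c["z_map"]
    P=np.stack([(u-c["cx"])/f*z,(v-c["cy"])/f*z,z],-1)-c["t"]
    return P@c["R"]
def proj(c,X):
    H=c["z_map"].shape[0];f=H/2/np.tan(np.radians(c["fov_y"])/2)
    p=c["R"]@np.asarray(X)+c["t"];return p[0]/p[2]*f+c["cx"],p[1]/p[2]*f+c["cy"]
E
python3 - <<'E'
from h import *
ims=[]
for n,(u0,v0,w,h) in {"top":(140,160,110,90),"side":(180,130,110,90)}.items():
    c=load(n);ims.append(cv2.resize(c["frame"][v0:v0+h,u0:u0+w,::-1],(396,324),interpolation=cv2.INTER_CUBIC))
cv2.imwrite("pics/crop1.png",np.hstack(ims))
c=load("top");P=cloud(c);hsv=cv2.cvtColor(c["frame"],cv2.COLOR_RGB2HSV)
u0,v0,u1,v1=150,170,225,240
Z=P[v0:v1,u0:u1]
m=np.zeros(c["z_map"].shape,bool);m[v0:v1,u0:u1]=True
for name,lo,hi in(("handle",.118,.14),("plate",.066,.085),("foot",.006,.016)):
    k=m&(P[...,2]>lo)&(P[...,2]<hi)
    Q=P[k];r=cv2.minAreaRect((Q[:,:2]*1000).astype(np.float32));print(name,k.sum(),Q[:,2].mean().round(4),np.round(r[0],1),np.round(r[1],1),round(r[2],1),np.round(cv2.boxPoints(r)).tolist())
    v,u=np.nonzero(k);print(u.min(),u.max(),v.min(),v.max())
E
```

```text
handle 255 0.1243 [557.1 185.6] [29.6 29.8] 67.3 [[538.0, 178.0], [565.0, 166.0], [577.0, 193.0], [549.0, 205.0]]
169 188 194 212
plate 986 0.0725 [558.5 185.5] [84.4 63.6] 67.6 [[513.0, 159.0], [572.0, 134.0], [604.0, 212.0], [545.0, 237.0]]
158 207 182 226
foot 686 0.0096 [558.4 184. ] [100.   90.1] 68.8 [[498.0, 154.0], [582.0, 121.0], [618.0, 214.0], [534.0, 247.0]]
159 217 178 234
```

View pics/crop1.png

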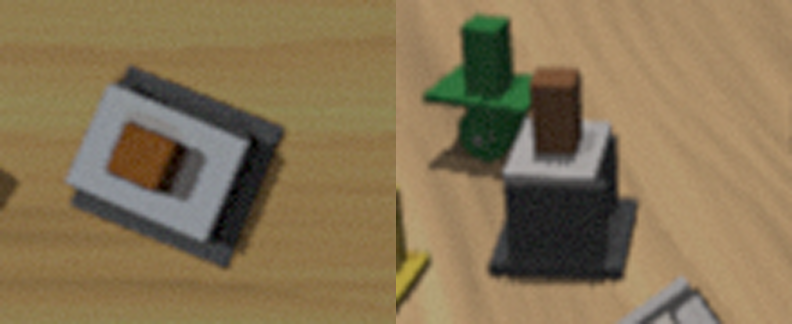

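The crop confirms it: brown handle at top (182,203) on a grey plate over the dark rest. Now the stand.

Run:
```python
from h import *
for n,box in(("top",(290,170,420,265)),("side",(200,200,330,350))):
    c=load(n);P=cloud(c);fr=c["frame"];m=np.zeros(c["z_map"].shape,bool);u0,v0,u1,v1=box;m[v0:v1,u0:u1]=True
    k=m&(P[...,2]>.05)&(fr.min(-1)>110)&((fr.max(-1).astype(int)-fr.min(-1))<40)
    k=cv2.morphologyEx(k.astype(np.uint8),cv2.MORPH_CLOSE,np.ones((5,5)));
    nn,lab,st,_=cv2.connectedComponentsWithStats(k);i=1+st[1:,4].argmax();k=lab==i
    Q=P[k];ctr=np.median(Q,0)
    for _ in range(4):
        ctr=Q.mean(0);w,V=np.linalg.eigh(np.cov((Q-ctr).T));d=(Q-ctr)@V[:,0];Q=Q[abs(d)<max(.002,2*d.std())]
    nr=V[:,0]*np.sign(V[2,0])
    print(n,k.sum(),"normal",nr.round(3),"slope",np.degrees(np.arccos(nr[2])).round(2),"upslope yaw",np.degrees(np.arctan2(-nr[1],-nr[0])).round(2),"std",d.std().round(4))
    y=np.cross(nr,[-nr[0],-nr[1],0]);y/=np.linalg.norm(y);x=np.cross(y,nr)
    AB=(Q-ctr)@np.stack([x,y],1);r=cv2.minAreaRect((AB*1000).astype(np.float32));print(" rect",np.round(r[0],1),np.round(r[1],1),round(r[2],1)); 
    cc=ctr+(x*r[0][0]+y*r[0][1])/1000;print(" centre",cc.round(4),"x",x.round(3),"y",y.round(3), "plane z at centre")
    print(" y pctl",np.percentile(AB[:,1],[.3,1,99,99.7]).round(4),"x",np.percentile(AB[:,0],[.3,1,99,99.7]).round(4))
    # foot
    kf=m&(P[...,2]>.003)&(P[...,2]<.014);r=cv2.minAreaRect((P[kf][:,:2]*1000).astype(np.float32)) ;print(" low",kf.sum(),np.round(r[0],1),np.round(r[1],1),round(r[2],1))
    im=fr[v0:v1,u0:u1,::-1].copy();im2=im.copy();im2[k[v0:v1,u0:u1]]=(0,0,255)
    cv2.imwrite(f"pics/stand_{n}.png",cv2.resize(np.hstack([im,im2]),None,fx=3,fy=3))
```

```text
top 4293 normal [-0.497 -0.032  0.867] slope 29.88 upslope yaw 3.74 std 0.0017
 rect [-1.2  4.7] [187.8 100.6] 89.4
 centre [ 0.5376 -0.1514  0.0778] x [0.865 0.057 0.498] y [-0.065  0.998  0.   ] plane z at centre
 y pctl [-0.0883 -0.0866  0.0884  0.0888] x [-0.051  -0.0501  0.0467  0.0473]
 low 2610 [ 539.7 -168.2] [198.3 269.8] 0.5
side 4620 normal [-0.499 -0.033  0.866] slope 30.03 upslope yaw 3.75 std 0.0014
 rect [-0.   9.9] [185.   99.6] 89.6
 centre [ 0.5382 -0.1551  0.0784] x [0.864 0.057 0.5  ] y [-0.065  0.998  0.   ] plane z at centre
 y pctl [-0.0817 -0.0807  0.1     0.1012] x [-0.0495 -0.0485  0.0486  0.0494]
 low 4022 [575.5 -73.4] [438.4 302.3] 71.8
```

View pics/stand_top.png

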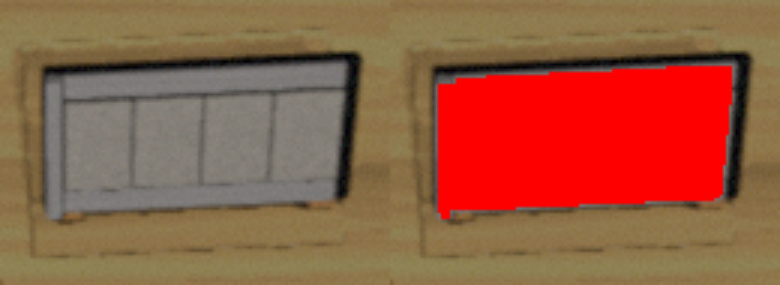

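View pics/stand_side.png

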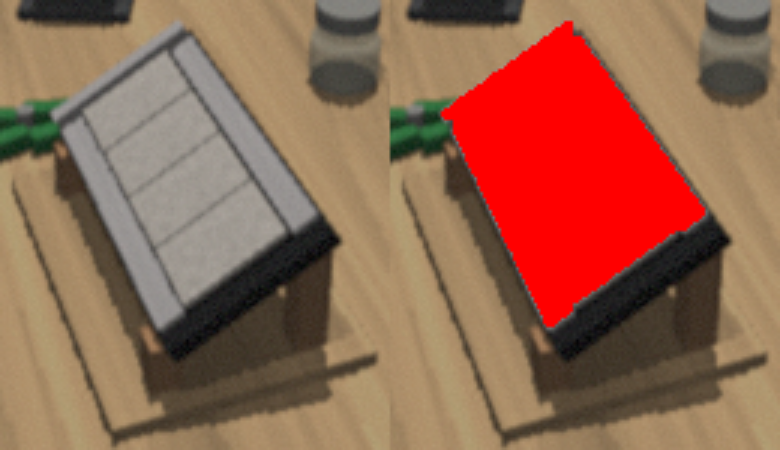

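Run:
```python
from h import *
c0=np.array([.538,-.153,.0781]);n=np.array([-.498,-.0325,.8663]);n/=np.linalg.norm(n)
y=np.array([-.065,.998,0]);x=np.cross(y,n)
def ray(c,u,v,h=.0025):
    f=192/np.tan(np.radians(c["fov_y"])/2);R=c["R"];o=-R.T@c["t"];d=R.T@np.array([(u-c["cx"])/f,(v-c["cy"])/f,1])
    s=((c0-o)@n+h)/(d@n);return o+s*d
t=load("top");s=load("side")
for nm,c,off,pts in(("top",t,(290,170),[(64,148),(132,145),(202,143),(272,140)]),("top xedge",t,(290,170),[(202,96),(204,187)]),
  ("side",s,(200,200),[((105+192)/2,(132+93)/2),((130+219)/2,166),((155+247)/2,216.5)]),("side xedge",s,(200,200),[(219,140),(130,192)])):
    for p in pts:
        X=ray(c,p[0]/3+off[0]+ -.33,p[1]/3+off[1]-.33);print(nm,X.round(4),"fx,fy",((X-c0)@x*1000).round(1),((X-c0)@y*1000).round(1))
```

```text
top [ 0.5313 -0.0676  0.0803] fx,fy 0.1 85.7
top [ 0.5338 -0.1117  0.0801] fx,fy -0.4 41.5
top [ 0.5356 -0.1571  0.0795] fx,fy -1.6 -3.9
top [ 0.5381 -0.2024  0.0792] fx,fy -2.2 -49.3
top xedge [ 0.565  -0.1539  0.0965] fx,fy 32.5 -2.7
top xedge [ 0.5072 -0.1615  0.063 ] fx,fy -34.6 -6.4
side [ 0.5371 -0.1095  0.0821] fx,fy 3.7 43.4
side [ 0.5377 -0.161   0.0805] fx,fy 0.5 -7.9
side [ 0.539  -0.2052  0.0796] fx,fy -1.3 -52.1
side xedge [ 0.5628 -0.1637  0.0949] fx,fy 29.2 -12.3
side xedge [ 0.5123 -0.1582  0.066 ] fx,fy -28.6 -3.5
```

```bash
cat >> h.py <<'E'
from scipy.spatial.transform import Rotation as Ro
def toolR():
    q=bot.get_obs()["tool_rot"];return Ro.from_quat(np.r_[q[1:],q[0]]).as_matrix()
def st():
    o=bot.get_obs();R=toolR();print("t",round(float(o["t"]),2),"p",o["eef_pos"].round(4),"jaw yaw",np.degrees(np.arctan2(R[1,0],R[0,0])).round(2),"tz",R[:,2].round(4),"F",o["contact_force"].round(2),"w",round(float(o["gripper_width"]),3),"q",o["q"].round(2))
    return o,R
def to(p,yaw=None):
    o,R=st();d=R.T@(np.asarray(p)-o["eef_pos"])*1000
    s=None if yaw is None else (np.degrees(np.arctan2(R[1,0],R[0,0]))-yaw+90)%180-90
    print("move mm",d.round(2),"spin",s)
E
python3 - <<'E'
from h import *
to([.557,.1855,.16],67.7)
E
```

```text
t 0.1 p [0.2121 0.6403 0.2524] jaw yaw 71.68 tz [-4.0e-04 -1.6e-03 -1.0e+00] F [0.68 0.5  0.  ] w 0.999 q [-1.36  0.48  0.02  1.56 -0.01  1.11 -0.08]
move mm [-323.14  470.41   93.02] spin 3.9758246711978984
```

>>> step_arm:
  targets:
    - [-20,29,0,0,0]
    - [-40,59,0,0,0]
    - [-60,88,0,1,0]
    - [-81,118,0,1,0]
    - [-101,147,0,2,0]
    - [-121,176,0,2,0]
    - [-141,206,0,3,0]
    - [-162,235,0,3,0]
    - [-182,265,0,4,0]
    - [-202,294,0,4,0]
    - [-222,323,0,4,0]
    - [-242,353,0,4,0]
    - [-262,382,0,4,0]
    - [-283,412,0,4,0]
    - [-303,441,20,4,0]
    - [-323,470,40,4,0]
    - [-323,470,65,4,0]
    - [-323,470,90,4,0]
    - [-323,470,93,4,0]
    - [-323,470,93,4,0]
  newtons: 20

```text
t: 1.77
eef_pos: [0.5555, 0.1861, 0.1587]
tool_rot: [-0.0, 0.831, 0.557, -0.002]
contact_force: [0.9, 0.5, -0.2]
gripper_width: 0.997
```

Run:
```python
from h import *
to([.557,.1855,.103],67.7)
for n in("side","top"):
    c=grab(n,"1")
a=load("side","1")["frame"][90:230,140:320];b=load("top","1")["frame"][130:270,100:280]
cv2.imwrite("pics/app1.png",cv2.resize(np.hstack([a,b])[...,::-1],None,fx=2.2,fy=2.2))
```

```text
t 1.77 p [0.5555 0.1861 0.1587] jaw yaw 67.69 tz [-0.0039 -0.0017 -1.    ] F [ 0.85  0.51 -0.22] w 0.997 q [-0.6   0.45  0.22  1.87 -0.12  0.84  0.86]
move mm [ 0.23  1.82 55.69] spin -0.00894819077437603
```

View pics/app1.png

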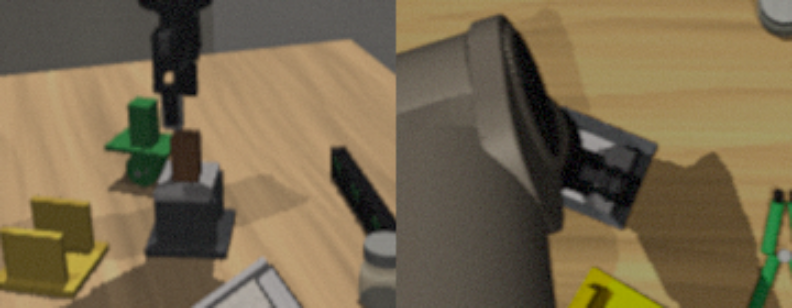

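Run:
```python
from h import *
c=load("side","1")
for X in([.5555,.1861,.1587],[.5555,.1861,.1367],[.557,.1855,.125]):
    u,v=proj(c,X);print((u-140)*2.2,(v-90)*2.2)
R=toolR();p=np.array([.5555,.1861,.1367])
for s in(-.05,.05):
    u,v=proj(c,p+R[:,0]*s);print((u-140)*2.2,(v-90)*2.2)
```

```text
179.17557580345195 103.53865921035464
180.24896232282006 123.02256383141008
182.30750549543225 133.24558735498485
171.7847589504326 142.280599868184
187.97752173559462 105.43828931254518
```

The near finger at crop (172,125) and the far one at (188,90) straddle the handle as projected. I'll go down and close at 20 N.

>>> step_arm:
  targets:
    - [0,2,15,0,0]
    - [0,2,30,0,0]
    - [0,2,45,0,0]
    - [0,2,56,0,0]
    - [0,2,56,0,0.3]
    - [0,2,56,0,0.7]
    - [0,2,56,0,0.9]
    - [0,2,56,0,0.9]
    - [0,2,56,0,0.9]
    - [0,2,56,0,0.9]
    - [0,2,56,0,0.9]
  newtons: 20

```text
t: 2.78
eef_pos: [0.5593, 0.1857, 0.1054]
tool_rot: [0.0, 0.831, 0.557, 0.001]
contact_force: [-2.2, -1.1, 6.9]
gripper_width: 0.351
```

Run:
```python
from h import *
st()
```

```text
t 2.78 p [0.5593 0.1857 0.1054] jaw yaw 67.67 tz [ 1.3e-03  6.0e-04 -1.0e+00] F [-2.16 -1.08  6.95] w 0.351 q [-0.58  0.52  0.2   1.9  -0.15  0.74  0.89]
```

>>> step_arm:
  targets:
    - [0,0,-4,0,0.9]
    - [0,0,-8,0,0.9]
    - [0,0,-12,0,0.9]
    - [0,-5,-12,0,0.9]
    - [0,-13,-12,0,0.9]
    - [0,-21,-12,0,0.9]
    - [0,-29,-12,0,0.9]
    - [0,-37,-12,0,0.9]
    - [0,-45,-12,0,0.9]
    - [0,-52,-12,0,0.9]
    - [0,-55,-12,0,0.9]
    - [0,-55,-12,0,0.9]
  newtons: 20

```text
t: 3.78
eef_pos: [0.5069, 0.2072, 0.1163]
tool_rot: [-0.0, 0.83, 0.557, -0.0]
contact_force: [-0.0, -0.7, -3.4]
gripper_width: 0.347
```

Run:
```python
from h import *
st()
for n in("side","top"):
    c=grab(n,"2")
a=load("side","2")["frame"][90:230,140:320];b=load("top","2")["frame"][130:270,100:280]
cv2.imwrite("pics/lift2.png",cv2.resize(np.hstack([a,b])[...,::-1],None,fx=2.2,fy=2.2))
```

```text
t 3.78 p [0.5069 0.2072 0.1163] jaw yaw 67.75 tz [-5.e-04  2.e-04 -1.e+00] F [-0.02 -0.71 -3.44] w 0.347 q [-0.66  0.45  0.2   1.99 -0.13  0.72  0.8 ]
```

View pics/lift2.png

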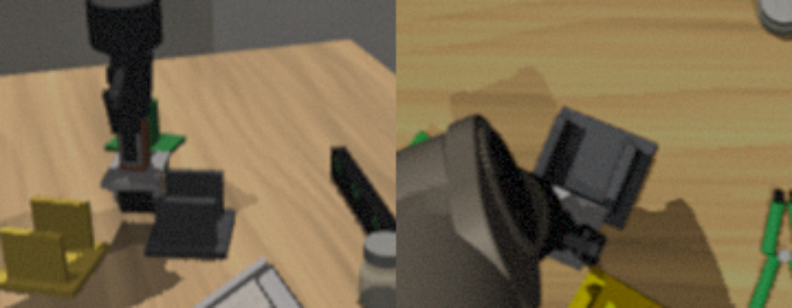

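Run:
```python
from h import *
c=load("top");P=cloud(c);fr=c["frame"].astype(int)
k=(fr[...,0]>120)&(fr[...,1]>110)&(fr[...,2]<60)
o,R=st();
for lo,hi in((.05,.075),(.003,.075)):
    Q=P[k&(P[...,2]>lo)&(P[...,2]<hi)];L=(Q-o["eef_pos"])@R*1000
    print(len(Q),Q.min(0).round(3),Q.max(0).round(3),"tool-frame min max",L.min(0).round(0),L.max(0).round(0))
    for a in np.arange(-90,0,10):
        s=L[(L[:,0]>a-5)&(L[:,0]<a+5)]
        if len(s):print("  toolx",a,"y max",s[:,1].max().round(),"min",s[:,1].min().round())
```

```text
t 3.88 p [0.5081 0.2065 0.1164] jaw yaw 67.68 tz [ 6.e-04  1.e-04 -1.e+00] F [ 0.08 -0.41 -2.41] w 0.349 q [-0.66  0.45  0.2   1.99 -0.13  0.72  0.8 ]
337 [0.353 0.111 0.059] [0.448 0.21  0.07 ] tool-frame min max [-126. -119.   47.] [-40. -45.  58.]
  toolx -60 y max -46.0 min -61.0
  toolx -50 y max -45.0 min -110.0
  toolx -40 y max -72.0 min -108.0
1583 [0.339 0.097 0.005] [0.463 0.223 0.07 ] tool-frame min max [-137. -131.   47.] [-29. -31. 112.]
  toolx -90 y max -37.0 min -127.0
  toolx -80 y max -36.0 min -126.0
  toolx -70 y max -34.0 min -125.0
  toolx -60 y max -33.0 min -123.0
  toolx -50 y max -31.0 min -122.0
  toolx -40 y max -31.0 min -121.0
  toolx -30 y max -75.0 min -120.0
```

>>> step_arm:
  targets:
    - [0,0,4,0,0.9]
    - [0,0,8,0,0.9]
    - [0,0,11,0,0.9]
    - [0,0,13,0,0.9]
    - [0,0,15,0,0.9]
    - [0,0,17,0,0.9]
    - [0,0,17,0,0.9]
  newtons: 20

```text
t: 4.47
eef_pos: [0.506, 0.2071, 0.1003]
tool_rot: [-0.001, 0.831, 0.557, -0.001]
contact_force: [-12.1, -0.0, 17.0]
gripper_width: 0.352
```

Run:
```python
from h import *
st()
grab("side","3")
a=load("side","3")["frame"][120:230,140:280]
cv2.imwrite("pics/tilt3.png",cv2.resize(a[...,::-1],None,fx=4,fy=4))
```

```text
t 4.47 p [0.506  0.2071 0.1003] jaw yaw 67.69 tz [-4.e-03  7.e-04 -1.e+00] F [-1.207e+01 -1.000e-02  1.699e+01] w 0.352 q [-0.65  0.47  0.19  2.   -0.14  0.69  0.81]
```

View pics/tilt3.png

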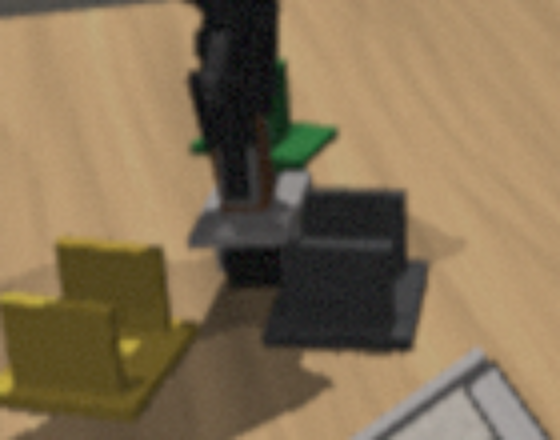

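>>> step_arm:
  targets:
    - [0,-3,0,0,0.9]
    - [0,-6,1,0,0.9]
    - [0,-10,3,0,0.9]
    - [0,-10,5,0,0.9]
    - [0,-10,7,0,0.9]
    - [0,-10,9,0,0.9]
    - [0,-10,9,0,0.9]
  newtons: 20

```text
t: 5.1
eef_pos: [0.4969, 0.2117, 0.0907]
tool_rot: [-0.001, 0.83, 0.557, -0.001]
contact_force: [-8.3, 0.4, 15.1]
gripper_width: 0.348
```

Run:
```python
from h import *
st()
grab("side","4")
a=load("side","4")["frame"][120:230,140:280]
cv2.imwrite("pics/tilt4.png",cv2.resize(a[...,::-1],None,fx=4,fy=4))
```

```text
t 5.1 p [0.4969 0.2117 0.0907] jaw yaw 67.73 tz [-0.0033  0.0013 -1.    ] F [-8.34  0.4  15.14] w 0.348 q [-0.67  0.48  0.19  2.02 -0.15  0.66  0.8 ]
```

View pics/tilt4.png

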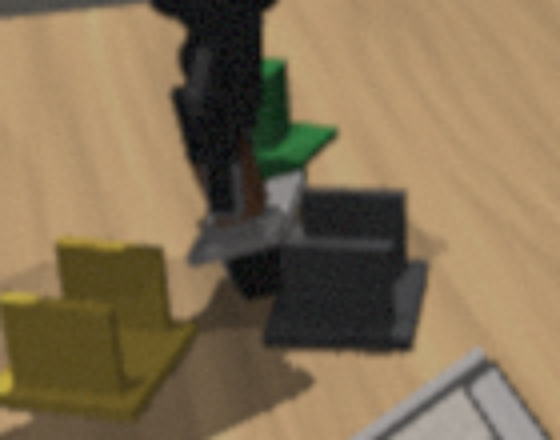

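>>> step_arm:
  targets:
    - [0,0,-3,0,0.95]
    - [0,0,-6,0,0.95]
    - [0,0,-20,0,0.95]
    - [0,0,-40,0,0.95]
    - [0,0,-60,0,0.95]
    - [0,0,-80,0,0.95]
    - [0,0,-100,0,0.95]
    - [0,0,-100,0,0.95]
  newtons: 70

```text
t: 5.82
eef_pos: [0.5003, 0.211, 0.1932]
tool_rot: [0.0, 0.831, 0.557, 0.003]
contact_force: [1.6, 1.0, -3.4]
gripper_width: 0.343
```

Run:
```python
from h import *
o,R=st()
c=grab("side","5")
u,v=map(int,proj(c,o["eef_pos"]));print(u,v)
a=c["frame"][v-40:v+70,u-70:u+70];np.savez("/tmp/off.npz",u=u,v=v)
cv2.imwrite("pics/tilt5.png",cv2.resize(a[...,::-1],None,fx=5,fy=5))
```

```text
t 5.82 p [0.5003 0.211  0.1932] jaw yaw 67.66 tz [ 0.0045  0.0027 -1.    ] F [ 1.65  1.04 -3.43] w 0.343 q [-0.7   0.33  0.23  1.95 -0.1   0.87  0.76]
194 121
```

View pics/tilt5.png

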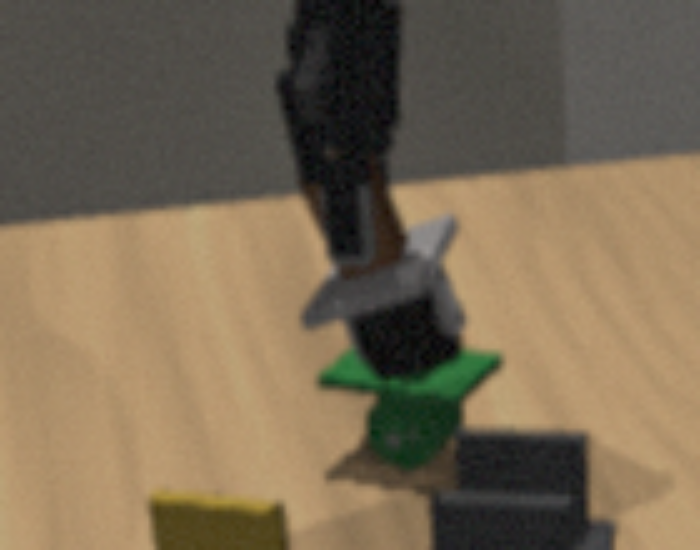

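```bash
cat >> h.py <<'E'
def tilt(c,p,R,show=True):
    # plate pixels near the tool: light grey; fit plane(s); report in tool frame (x jaw, y axle, z down)
    P=cloud(c);fr=c["frame"].astype(int);L=(P-p)@R*1000
    near=(abs(L[...,0])<60)&(abs(L[...,1])<55)&(L[...,2]>8)&(L[...,2]<75)
    k=near&(fr.min(-1)>75)&(fr.max(-1)-fr.min(-1)<25)
    return k,L
E
python3 - <<'E'
from h import *
o,R=st();c=load("side","5")
k,L=tilt(c,o["eef_pos"],R);fr=c["frame"]
Q=L[k];print(len(Q))
d=np.load("/tmp/off.npz");u,v=int(d["u"]),int(d["v"])
rng=np.random.default_rng(0)
rem=Q
for j in range(2):
    best=None
    for _ in range(800):
        a=rem[rng.choice(len(rem),3,False)];n=np.cross(a[1]-a[0],a[2]-a[0]);l=np.linalg.norm(n)
        if l<50:continue
        n/=l;m=abs((rem-a[0])@n)<1.2
        if best is None or m.sum()>best.sum():best=m
    I=rem[best];cc=I.mean(0);n=np.linalg.svd(I-cc)[2][2];n*=-np.sign(n[2]);print(len(I),cc.round(1),n.round(3),"tilt about jaw",np.degrees(np.arctan2(-n[1],-n[2])).round(1))
    print("  spread",(I.max(0)-I.min(0)).round(0));rem=rem[~best]
im=fr[...,::-1].copy();im[k]=(0,0,255)
cv2.imwrite("pics/m5.png",cv2.resize(im[v-40:v+70,u-70:u+70],None,fx=4,fy=4))
# dark cheek/wheel & handle pixels
E
```

```text
t 5.87 p [0.4994 0.2108 0.1913] jaw yaw 67.67 tz [ 0.0026  0.0017 -1.    ] F [ 0.38  0.36 -4.65] w 0.343 q [-0.7   0.33  0.23  1.95 -0.1   0.87  0.76]
128
72 [-2.5 27.6 18.5] [-0.019 -0.335 -0.942] tilt about jaw 19.6
  spread [77. 53. 19.]
29 [ 2.9 39.7 28.2] [ 0.005  0.988 -0.153] tilt about jaw -81.2
  spread [58.  6. 32.]
```

View pics/m5.png

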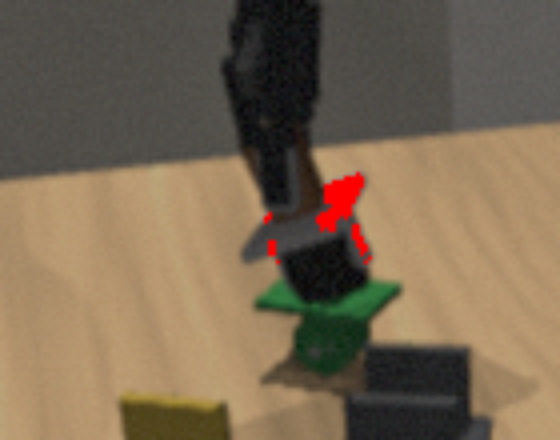

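```bash
cat >> h.py <<'E'
def edge(c,p,R,lo=-50,hi=-34,vmin=0):
    P=cloud(c);L=(P-p)@R*1000
    k=(L[...,0]>lo)&(L[...,0]<hi)&(abs(L[...,1])<60)&(L[...,2]>0)&(L[...,2]<75)
    k=cv2.morphologyEx(k.astype(np.uint8),cv2.MORPH_OPEN,np.ones((2,2)))>0
    Q=L[k];r=cv2.minAreaRect(Q[:,1:].astype(np.float32));print("edge n",len(Q),"x",np.median(Q[:,0]).round(1),"rect",np.round(r[0],1),np.round(r[1],1),round(r[2],1))
    w=np.linalg.svd(Q[:,1:]-Q[:,1:].mean(0),full_matrices=False)[2][0];print(" pca tilt",np.degrees(np.arctan(-w[1]/w[0])).round(1))
    return k
E
python3 - <<'E'
from h import *
o,R=st();c=load("side","5")
k=edge(c,o["eef_pos"],R)
d=np.load("/tmp/off.npz");u,v=int(d["u"]),int(d["v"])
im=c["frame"][...,::-1].copy();im[k]=(0,0,255)
cv2.imwrite("pics/m5b.png",cv2.resize(im[v-40:v+70,u-70:u+70],None,fx=4,fy=4))
E
```

```text
t 5.87 p [0.4994 0.2108 0.1913] jaw yaw 67.67 tz [ 0.0026  0.0017 -1.    ] F [ 0.38  0.36 -4.65] w 0.343 q [-0.7   0.33  0.23  1.95 -0.1   0.87  0.76]
edge n 106 x -39.5 rect [ 72.2 -54. ] [ 39.5 616. ] 35.1
 pca tilt 53.3
```

View pics/m5b.png

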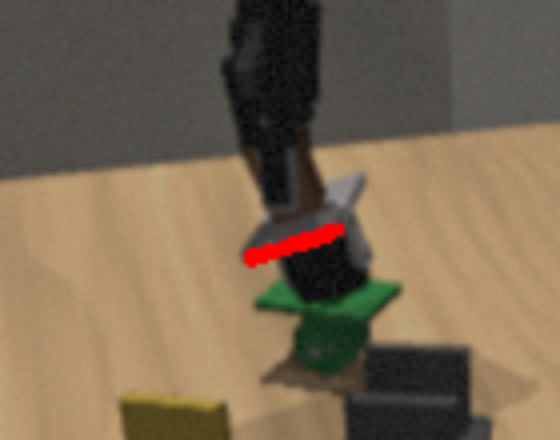

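```bash
sed -i '/MORPH_OPEN,np.ones((2,2))/d' h.py
python3 - <<'E'
from h import *
o,R=st();c=load("side","5")
k=edge(c,o["eef_pos"],R,-46,-36)
E
```

```text
t 5.87 p [0.4994 0.2108 0.1913] jaw yaw 67.67 tz [ 0.0026  0.0017 -1.    ] F [ 0.38  0.36 -4.65] w 0.343 q [-0.7   0.33  0.23  1.95 -0.1   0.87  0.76]
edge n 104 x -39.9 rect [10.6 28.1] [ 9.  59.2] 71.2
 pca tilt 19.2
```

>>> step_arm:
  targets:
    - [0,-4,25,0,0.9]
    - [0,-4,50,0,0.9]
    - [0,-4,75,0,0.9]
    - [0,-4,95,0,0.9]
    - [0,-4,101,0,0.9]
    - [0,-4,103,0,0.9]
    - [0,-4,105,0,0.9]
    - [0,-4,107,0,0.9]
    - [0,-4,109,0,0.9]
    - [0,-4,111,0,0.9]
    - [0,-4,111,0,0.9]
  newtons: 20

```text
t: 6.78
eef_pos: [0.4957, 0.2194, 0.0869]
tool_rot: [-0.004, 0.83, 0.558, 0.004]
contact_force: [-26.7, 6.7, 81.0]
gripper_width: 0.343
```

Run:
```python
from h import *
o,R=st();c=grab("side","6");k=edge(c,o["eef_pos"],R,-46,-36)
im=c["frame"][...,::-1].copy();im[k]=(0,0,255)
cv2.imwrite("pics/m6.png",cv2.resize(im[120:230,140:280],None,fx=4,fy=4))
```

```text
t 6.78 p [0.4957 0.2194 0.0869] jaw yaw 67.89 tz [ 0.0029  0.0113 -0.9999] F [-26.67   6.66  80.96] w 0.343 q [-0.67  0.49  0.18  2.02 -0.15  0.64  0.8 ]
edge n 111 x -41.1 rect [18.9 34.1] [65.7 60.3] 26.3
 pca tilt 14.0
```

View pics/m6.png

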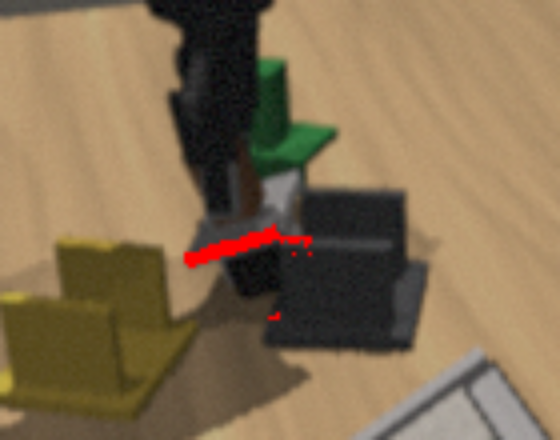

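>>> step_arm:
  targets:
    - [0,0,-3,0,0.9]
    - [0,0,-6,0,0.9]
    - [0,0,-9,0,0.9]
    - [0,0,-14,0,0.9]
    - [0,0,-14,0,0.9]
  newtons: 20

```text
t: 7.25
eef_pos: [0.4946, 0.2114, 0.093]
tool_rot: [0.0, 0.831, 0.557, -0.0]
contact_force: [0.7, -1.0, -4.0]
gripper_width: 0.344
```

Run:
```python
from h import *
o,R=st();c=grab("side","7");k=edge(c,o["eef_pos"],R,-46,-36)
P=cloud(c);L=(P-o["eef_pos"])@R*1000
im=c["frame"][...,::-1].copy();im[k]=(0,0,255)
cv2.imwrite("pics/m7.png",cv2.resize(im[110:220,140:280],None,fx=4,fy=4))
```

```text
t 7.25 p [0.4946 0.2114 0.093 ] jaw yaw 67.67 tz [-5.e-04 -7.e-04 -1.e+00] F [ 0.65 -1.01 -4.04] w 0.344 q [-0.67  0.47  0.19  2.02 -0.14  0.66  0.79]
edge n 254 x -40.8 rect [11.3 31.6] [124.2  51.6] 26.2
 pca tilt -23.2
```

View pics/m7.png

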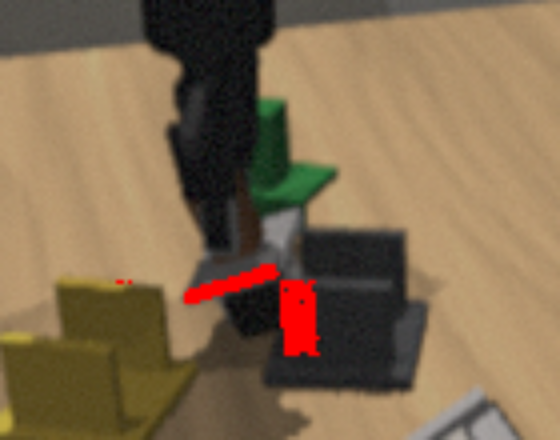

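>>> step_arm:
  targets:
    - [0,0,0,0,0.68]
    - [0,0,0,0,0.68]
    - [0,0,0,0,0.75]
  newtons: 20

```text
t: 7.55
eef_pos: [0.4946, 0.2114, 0.0926]
tool_rot: [0.0, 0.831, 0.557, -0.001]
contact_force: [0.6, -0.4, -4.4]
gripper_width: 0.343
```

```bash
sed -i 's/^def edge.*/def edge(c,p,R,lo=-46,hi=-36,ymax=30):/; s/(abs(L\[...,1\])<60)&(L\[...,2\]>0)/(abs(L[...,1])<ymax)\&(L[...,2]>0)/' h.py
python3 - <<'E'
from h import *
o,R=st();c=grab("side","8");k=edge(c,o["eef_pos"],R,-46,-36,27)
im=c["frame"][...,::-1].copy();im[k]=(0,0,255)
cv2.imwrite("pics/m8.png",cv2.resize(im[110:220,140:280],None,fx=4,fy=4))
E
```

```text
t 7.55 p [0.4946 0.2114 0.0926] jaw yaw 67.65 tz [-1.e-03 -9.e-04 -1.e+00] F [ 0.65 -0.44 -4.41] w 0.343 q [-0.67  0.47  0.19  2.02 -0.14  0.66  0.79]
edge n 71 x -41.1 rect [ 4.5 31.2] [ 8.7 46.9] 69.5
 pca tilt 21.4
```

View pics/m8.png

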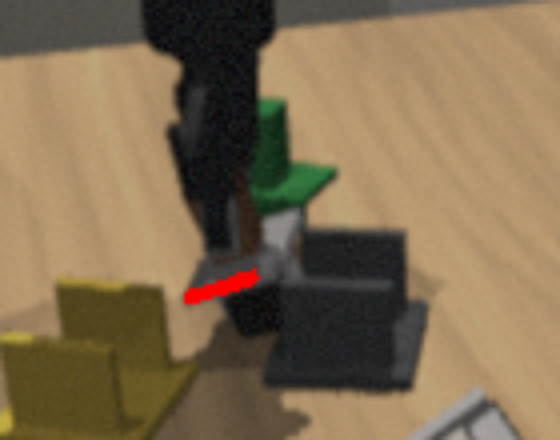

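>>> step_arm:
  targets:
    - [0,0,-12,0,0.75]
    - [0,0,-24,0,0.75]
    - [0,10,-35,0,0.75]
    - [0,25,-35,0,0.75]
    - [0,40,-35,0,0.75]
    - [0,55,-35,0,0.75]
    - [0,70,-35,0,0.75]
    - [0,70,-35,0,0.75]
    - [0,70,-27,0,0.75]
    - [0,70,-20,0,0.75]
    - [0,70,-15,0,0.75]
    - [0,70,-12,0,0.75]
    - [0,70,-10,0,0.75]
  newtons: 20

```text
t: 8.68
eef_pos: [0.5629, 0.1837, 0.1068]
tool_rot: [0.002, 0.831, 0.556, 0.003]
contact_force: [-2.4, -10.3, 34.9]
gripper_width: 0.341
```

Run:
```python
from h import *
o,R=st();c=grab("side","9");k=edge(c,o["eef_pos"],R,-46,-36,27)
im=c["frame"][...,::-1].copy()
cv2.imwrite("pics/m9.png",cv2.resize(im[100:220,160:290],None,fx=4,fy=4))
```

```text
t 8.68 p [0.5629 0.1837 0.1068] jaw yaw 67.58 tz [ 6.1e-03  1.0e-04 -1.0e+00] F [ -2.39 -10.25  34.89] w 0.341 q [-0.58  0.52  0.21  1.89 -0.15  0.74  0.89]
edge n 390 x -41.0 rect [ 0.  47.5] [54.2 54.5] 89.2
 pca tilt 29.1
```

View pics/m9.png

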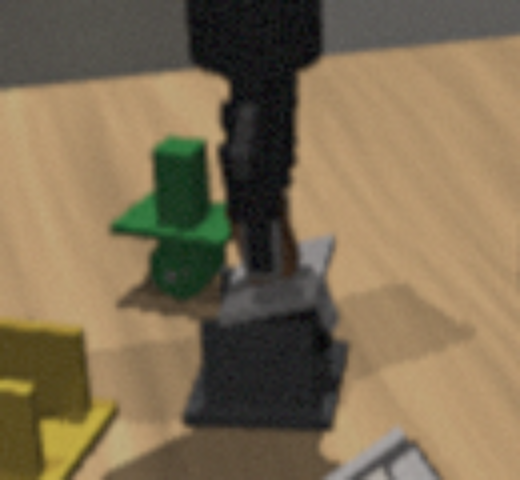

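>>> step_arm:
  targets:
    - [0,0,-5,0,0.7]
    - [0,0,-7,0,0.64]
    - [0,0,-7,0,0.62]
    - [0,0,-7,0,0.6]
    - [0,0,-7,0,0.58]
  newtons: 20

```text
t: 9.15
eef_pos: [0.5591, 0.1857, 0.1098]
tool_rot: [-0.0, 0.83, 0.557, -0.0]
contact_force: [0.6, 0.4, -1.0]
gripper_width: 0.416
```

Run:
```python
from h import *
o,R=st();c=grab("side","10")
im=c["frame"][...,::-1].copy()
cv2.imwrite("pics/m10.png",cv2.resize(im[100:220,160:290],None,fx=4,fy=4))
```

```text
t 9.15 p [0.5591 0.1857 0.1098] jaw yaw 67.73 tz [-8.e-04 -0.e+00 -1.e+00] F [ 0.62  0.38 -0.99] w 0.416 q [-0.58  0.52  0.21  1.89 -0.15  0.75  0.89]
```

View pics/m10.png

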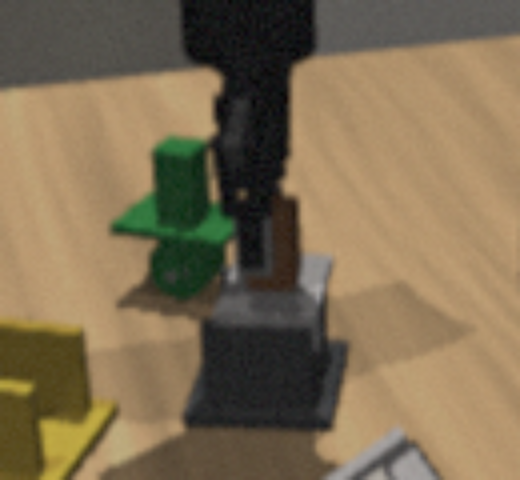

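Run:
```python
from h import *
o,R=st();c=load("side","10");k=edge(c,o["eef_pos"],R,-50,-36,60)
P=cloud(c);L=(P-o["eef_pos"])@R*1000;fr=c["frame"].astype(int)
b=(fr[...,0]>fr[...,2]*1.5)&(abs(L[...,0])<40)&(abs(L[...,1])<40)&(L[...,2]<40)&(L[...,2]>-25);Q=L[b];print("brown",len(Q),np.percentile(Q,[2,50,98],axis=0).round(1))
# plate top
g=(fr.min(-1)>75)&(fr.max(-1)-fr.min(-1)<30)&(abs(L[...,0])<60)&(abs(L[...,1])<60)&(L[...,2]>20)&(L[...,2]<60);Q=P[g];print(len(Q),np.percentile(Q[:,2],[5,50,95]).round(4));Q=L[g];print(np.percentile(Q,[1,50,99],axis=0).round(1))
e=L[k&(L[...,2]<45)];print("edge y",np.percentile(e[:,1],[1,99]).round(1),"z",np.percentile(e[:,2],[5,95]).round(1))
```

```text
t 9.2 p [0.5591 0.1855 0.1098] jaw yaw 67.71 tz [-8.e-04 -1.e-04 -1.e+00] F [0.69 0.38 0.74] w 0.421 q [-0.58  0.52  0.21  1.89 -0.15  0.75  0.89]
edge n 436 x -41.0 rect [ 4.  54.5] [40.9 68.3] 90.0
 pca tilt 3.5
brown 167 [[-16.3  -1.  -17.7]
 [-12.8  16.8   2.4]
 [ 17.4  23.4  32. ]]
184 [0.0686 0.0738 0.0757]
[[-43.7 -21.3  32.9]
 [-20.3  24.8  36. ]
 [ 37.1  38.2  42.9]]
edge y [-26.5  37.9] z [35.1 44.6]
```

>>> step_arm:
  targets:
    - [0,4,-1,0,0.5]
    - [0,8,-1,0,0.5]
    - [0,8,-1,0,0.5]
    - [0,8,-1,0,0.6]
    - [0,8,-1,0,0.7]
    - [0,8,-1,0,0.8]
    - [0,8,-1,0,0.8]
    - [0,8,-1,0,0.8]
  newtons: 20

```text
t: 9.87
eef_pos: [0.5672, 0.1822, 0.1113]
tool_rot: [0.0, 0.831, 0.557, 0.0]
contact_force: [0.9, -0.3, -1.0]
gripper_width: 0.346
```

Run:
```python
from h import *
o,R=st();ex=np.array([.927,-.375]);print("ex coord",((o["eef_pos"][:2]-[.5584,.184])@ex*1000).round(1))
```

```text
t 9.87 p [0.5672 0.1822 0.1113] jaw yaw 67.67 tz [ 5.e-04  1.e-04 -1.e+00] F [ 0.88 -0.33 -1.03] w 0.346 q [-0.57  0.52  0.21  1.88 -0.15  0.76  0.9 ]
ex coord 8.8
```

>>> step_arm:
  targets:
    - [0,0,-5,0,0.8]
    - [0,0,-10,0,0.8]
    - [0,-12,-10,0,0.8]
    - [0,-26,-10,0,0.8]
    - [0,-40,-10,0,0.8]
    - [0,-54,-10,0,0.8]
    - [0,-64,-10,0,0.8]
    - [0,-68,-10,0,0.8]
    - [0,-68,-7,0,0.8]
    - [0,-68,-3,0,0.8]
    - [0,-68,1,0,0.8]
    - [0,-68,4,0,0.8]
    - [0,-68,6,0,0.8]
  newtons: 20

```text
t: 10.95
eef_pos: [0.503, 0.2087, 0.1064]
tool_rot: [-0.001, 0.831, 0.557, -0.001]
contact_force: [-15.5, 0.6, 24.4]
gripper_width: 0.347
```

Run:
```python
from h import *
o,R=st();ex=np.array([.927,-.375]);print("ex coord",((o["eef_pos"][:2]-[.5584,.184])@ex*1000).round(1))
c=grab("side","11");im=c["frame"][...,::-1].copy()
k=edge(c,o["eef_pos"],R,-47,-36,24)
cv2.imwrite("pics/m11.png",cv2.resize(im[100:220,140:270],None,fx=4,fy=4))
```

```text
t 10.95 p [0.503  0.2087 0.1064] jaw yaw 67.66 tz [-0.0034  0.001  -1.    ] F [-15.51   0.58  24.43] w 0.347 q [-0.66  0.46  0.2   2.   -0.14  0.7   0.8 ]
ex coord -60.6
edge n 78 x -40.4 rect [ 0.1 38.9] [ 9.6 47.7] 82.7
 pca tilt 6.4
```

View pics/m11.png

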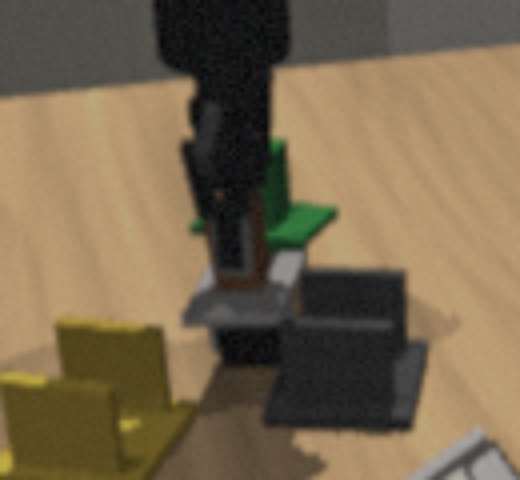

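>>> step_arm:
  targets:
    - [0,-3,2,0,0.8]
    - [0,-5,4,0,0.8]
    - [0,-7,6,0,0.8]
    - [0,-9,8,0,0.8]
    - [0,-9,8,0,0.8]
  newtons: 20

```text
t: 11.42
eef_pos: [0.4965, 0.2114, 0.0977]
tool_rot: [-0.0, 0.831, 0.557, 0.0]
contact_force: [-3.4, 0.5, 5.3]
gripper_width: 0.35
```

Run:
```python
from h import *
o,R=st();ex=np.array([.927,-.375]);print("ex coord",((o["eef_pos"][:2]-[.5584,.184])@ex*1000).round(1))
c=grab("side","12");im=c["frame"][...,::-1].copy()
k=edge(c,o["eef_pos"],R,-47,-36,28)
cv2.imwrite("pics/m12.png",cv2.resize(im[100:220,140:270],None,fx=4,fy=4))
```

```text
t 11.42 p [0.4965 0.2114 0.0977] jaw yaw 67.63 tz [ 8.e-04  6.e-04 -1.e+00] F [-3.42  0.54  5.31] w 0.35 q [-0.67  0.47  0.2   2.02 -0.14  0.67  0.79]
ex coord -67.7
edge n 77 x -41.3 rect [ 5.3 38. ] [10.1 50.1] 70.0
 pca tilt 18.3
```

View pics/m12.png

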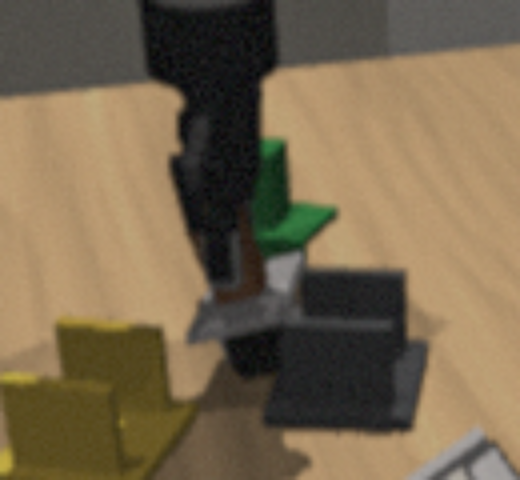

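>>> step_arm:
  targets:
    - [0,-2,2,0,0.8]
    - [0,-4,4,0,0.8]
    - [0,-6,6,0,0.8]
    - [0,-8,9,0,0.8]
    - [0,-8,10,0,0.8]
    - [0,-8,10,0,0.8]
  newtons: 20

```text
t: 11.97
eef_pos: [0.4899, 0.2171, 0.09]
tool_rot: [-0.001, 0.83, 0.557, 0.002]
contact_force: [-9.3, 3.2, 25.2]
gripper_width: 0.351
```

Run:
```python
from h import *
o,R=st();ex=np.array([.927,-.375]);print("ex coord",((o["eef_pos"][:2]-[.5584,.184])@ex*1000).round(1))
c=grab("side","13");im=c["frame"][...,::-1].copy()
k=edge(c,o["eef_pos"],R,-47,-36,30)
cv2.imwrite("pics/m13.png",cv2.resize(im[100:220,140:270],None,fx=4,fy=4))
```

```text
t 11.97 p [0.4899 0.2171 0.09  ] jaw yaw 67.7 tz [ 0.0025  0.0045 -1.    ] F [-9.3   3.18 25.19] w 0.351 q [-0.68  0.47  0.19  2.03 -0.15  0.64  0.79]
ex coord -76.0
edge n 70 x -41.0 rect [ 7.8 34.7] [ 8.8 48.7] 63.7
 pca tilt 25.3
```

View pics/m13.png

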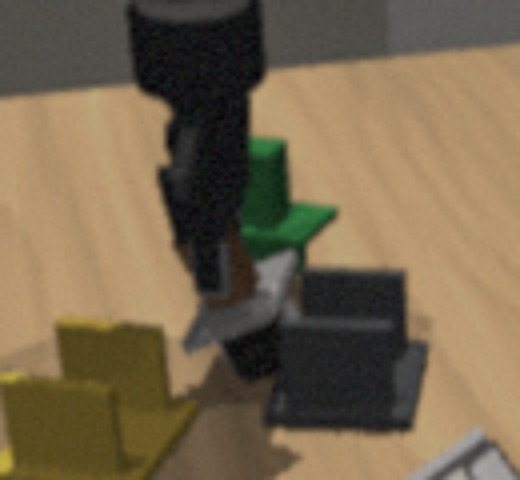

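>>> step_arm:
  targets:
    - [0,0,2,0,0.8]
    - [0,0,3,0,0.8]
    - [0,0,4,0,0.8]
    - [0,0,4,0,0.8]
  newtons: 20

```text
t: 12.35
eef_pos: [0.4891, 0.2181, 0.0864]
tool_rot: [-0.002, 0.83, 0.557, 0.002]
contact_force: [-13.0, 5.3, 30.6]
gripper_width: 0.35
```

Run:
```python
from h import *
o,R=st();
c=grab("side","14");im=c["frame"][...,::-1].copy()
k=edge(c,o["eef_pos"],R,-47,-36,30)
cv2.imwrite("pics/m14.png",cv2.resize(im[100:220,140:270],None,fx=4,fy=4))
```

```text
t 12.35 p [0.4891 0.2181 0.0864] jaw yaw 67.75 tz [ 0.0012  0.0055 -1.    ] F [-13.03   5.28  30.61] w 0.35 q [-0.68  0.48  0.19  2.03 -0.15  0.64  0.79]
edge n 72 x -41.0 rect [-0.9 40.4] [20.4 75.9] 43.4
 pca tilt 35.4
```

View pics/m14.png

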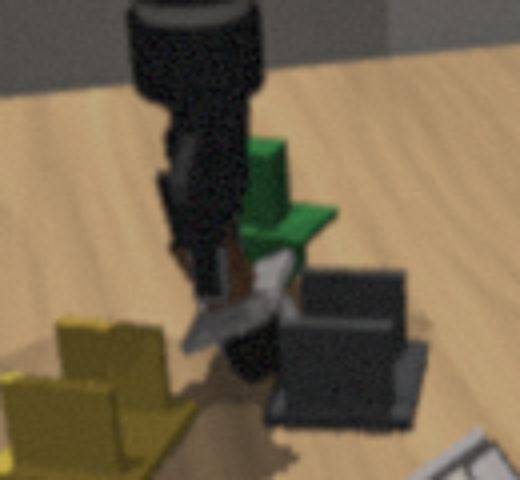

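>>> step_arm:
  targets:
    - [0,0,-4,0,0.9]
    - [0,0,-8,0,0.9]
    - [0,0,-14,0,0.9]
    - [0,0,-40,0,0.9]
    - [0,0,-70,0,0.9]
    - [0,0,-100,0,0.9]
    - [0,0,-120,0,0.9]
    - [0,0,-120,0,0.9]
    - [0,0,-120,0,0.9]
  newtons: 60

```text
t: 13.15
eef_pos: [0.489, 0.2142, 0.2036]
tool_rot: [0.0, 0.831, 0.556, 0.001]
contact_force: [-0.4, -0.1, -4.0]
gripper_width: 0.344
```

Run:
```python
from h import *
o,R=st();
c=grab("side","15");im=c["frame"][...,::-1].copy()
k=edge(c,o["eef_pos"],R,-47,-36,45)
im[k]=(0,0,255)
cv2.imwrite("pics/m15.png",cv2.resize(im[60:220,130:290],None,fx=3,fy=3))
```

```text
t 13.15 p [0.489  0.2142 0.2036] jaw yaw 67.62 tz [ 1.5e-03  7.0e-04 -1.0e+00] F [-0.35 -0.07 -4.01] w 0.344 q [-0.72  0.3   0.24  1.96 -0.09  0.89  0.74]
edge n 104 x -40.6 rect [13.5 29.8] [ 9.5 60. ] 63.0
 pca tilt 26.9
```

View pics/m15.png

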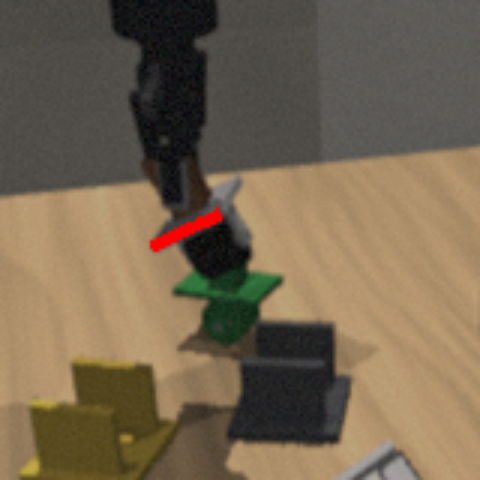

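```bash
cat >> h.py <<'E'
F0=np.array([.5383,-.1573,.0781]);YW=3.75
fy=np.array([-np.sin(np.radians(YW)),np.cos(np.radians(YW)),0]);fx=np.array([np.cos(np.radians(30))*np.cos(np.radians(YW)),np.cos(np.radians(30))*np.sin(np.radians(YW)),.5]);fn=np.cross(fx,fy)
W=np.array([0,27.1,56.5])/1000
def Rt(yaw):
    a=np.radians(yaw);x=np.array([np.cos(a),np.sin(a),0]);z=np.array([0,0,-1.]);return np.stack([x,np.cross(z,x),z],1)
def face():
    o,R=st();w=o["eef_pos"]+R@W;d=w-F0;print("wheel in face x,y,z mm",(d@fx*1000).round(1),(d@fy*1000).round(1),(d@fn*1000).round(1))
    f=o["contact_force"]-np.array([-.35,-.07,-4.]);print("force in face",(f@fx).round(1),(f@fy).round(1),(f@fn).round(1),"norm",np.linalg.norm(f).round(1))
    return o,R
E
python3 - <<'E'
from h import *
w=F0+.066*fy+fn*.065-.001*fx
to(w-Rt(93.75)@W,93.75)
E
```

```text
t 13.2 p [0.4879 0.2139 0.2022] jaw yaw 67.64 tz [-1.2e-03 -8.0e-04 -1.0e+00] F [-0.38 -0.28 -4.5 ] w 0.344 q [-0.72  0.31  0.23  1.96 -0.09  0.89  0.74]
move mm [-291.44  104.45   12.11] spin -26.106252132966844
```

>>> step_arm:
  targets:
    - [-8,3,-10,0,0.9]
    - [-22,8,-20,-2,0.9]
    - [-42,15,-20,-4,0.9]
    - [-64,23,-20,-6,0.9]
    - [-88,31,-20,-8,0.9]
    - [-112,40,-20,-10,0.9]
    - [-136,48,-20,-12,0.9]
    - [-160,57,-20,-14,0.9]
    - [-184,66,-20,-16,0.9]
    - [-208,75,-20,-18,0.9]
    - [-232,83,-20,-20,0.9]
    - [-254,91,-20,-22,0.9]
    - [-272,98,-20,-24,0.9]
    - [-284,102,-20,-26,0.9]
    - [-291,104,-15,-26,0.9]
    - [-291,104,-5,-26,0.9]
    - [-291,104,5,-26,0.9]
    - [-291,104,12,-26,0.9]
    - [-291,104,12,-26,0.9]
    - [-291,104,12,-26,0.9]
  newtons: 60

```text
t: 14.87
eef_pos: [0.4736, -0.0932, 0.1904]
tool_rot: [-0.001, 0.684, 0.73, -0.001]
contact_force: [0.5, 0.5, -4.0]
gripper_width: 0.343
```

Run:
```python
from h import *
o,R=face()
c=grab("side","16");t=grab("top","16");im=c["frame"][...,::-1].copy()
k=edge(c,o["eef_pos"],R,-47,-36,45)
a=cv2.resize(im[120:300,180:320],None,fx=2.8,fy=2.8);b=cv2.resize(t["frame"][150:280,270:430,::-1],(400,504))
im[k]=(0,0,255)
cv2.imwrite("pics/m16.png",np.hstack([a,cv2.resize(im[120:300,180:320],None,fx=2.8,fy=2.8)]))
```

```text
t 14.87 p [ 0.4736 -0.0932  0.1904] jaw yaw 93.75 tz [-2.2e-03  1.0e-04 -1.0e+00] F [ 0.49  0.51 -4.01] w 0.343 q [-0.23  0.25  0.34  2.09 -0.11  0.83  1.82]
wheel in face x,y,z mm -1.1 68.2 64.9
force in face 0.8 0.5 -0.4 norm 1.0
edge n 215 x -41.1 rect [12.2 29.9] [ 9.8 59.1] 64.4
 pca tilt 26.8
```

View pics/m16.png

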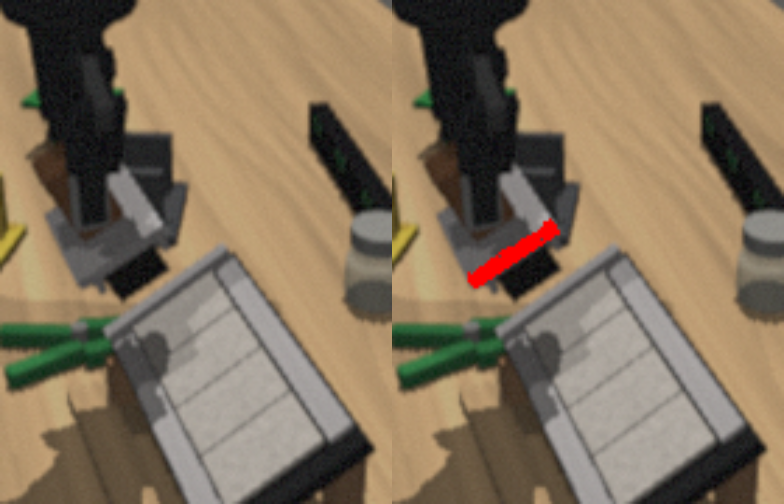

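>>> step_arm:
  targets:
    - [-2,4,7,0,0.9]
    - [-4,9,15,0,0.9]
    - [-4,13,22,0,0.9]
    - [-4,15,26,0,0.9]
    - [-4,16.5,28.6,0,0.9]
    - [-4,17.5,30.3,0,0.9]
    - [-4,17.5,30.3,0,0.9]

```text
t: 15.55
eef_pos: [0.4917, -0.097, 0.1605]
tool_rot: [-0.0, 0.684, 0.729, -0.0]
contact_force: [0.1, -0.0, -4.0]
gripper_width: 0.345
```

Run:
```python
from h import *
o,R=face()
c=grab("side","17");im=c["frame"][...,::-1].copy()
cv2.imwrite("pics/m17.png",cv2.resize(im[150:280,190:320],None,fx=4.5,fy=4.5))
```

```text
t 15.55 p [ 0.4917 -0.097   0.1605] jaw yaw 93.68 tz [-7.e-04 -1.e-04 -1.e+00] F [ 0.12 -0.   -4.  ] w 0.345 q [-0.21  0.32  0.33  2.07 -0.15  0.77  1.85]
wheel in face x,y,z mm -0.4 63.2 30.2
force in face 0.4 0.0 -0.2 norm 0.5
```

View pics/m17.png

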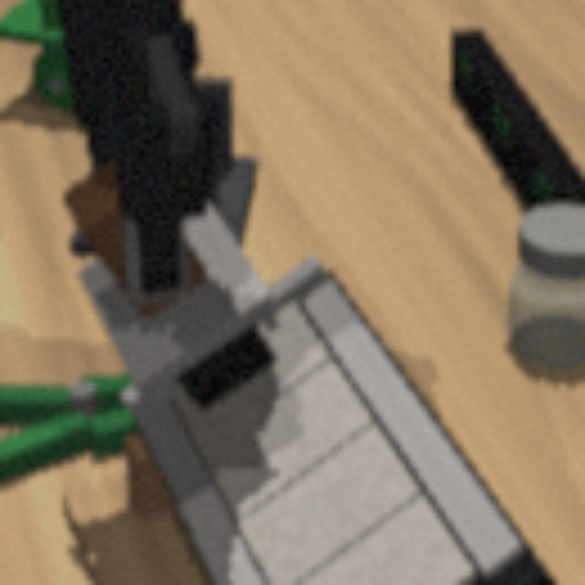

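>>> step_arm:
  targets:
    - [1,0.5,0.9,0,0.9]
    - [2,1,1.7,0,0.9]
    - [2,1.5,2.6,0,0.9]
    - [2,2,3.5,0,0.9]
    - [2,2,3.5,0,0.9]

```text
t: 16.02
eef_pos: [0.4937, -0.0948, 0.1574]
tool_rot: [-0.0, 0.684, 0.729, 0.0]
contact_force: [0.6, 0.3, -4.3]
gripper_width: 0.349
```

Run:
```python
from h import *
o,R=face()
```

```text
t 16.02 p [ 0.4937 -0.0948  0.1574] jaw yaw 93.69 tz [ 0.e+00  1.e-04 -1.e+00] F [ 0.6   0.3  -4.31] w 0.349 q [-0.21  0.33  0.33  2.07 -0.15  0.77  1.85]
wheel in face x,y,z mm -0.2 65.2 26.4
force in face 0.7 0.3 -0.8 norm 1.1
```

>>> step_arm:
  targets:
    - [0,0.5,0.9,0,0.9]
    - [0,1,1.7,0,0.9]
    - [0,1,1.7,0,0.9]

```text
t: 16.27
eef_pos: [0.4946, -0.0949, 0.1557]
tool_rot: [-0.0, 0.684, 0.729, -0.0]
contact_force: [-0.2, 0.5, -3.8]
gripper_width: 0.345
```

Run:
```python
from h import *
o,R=face()
```

```text
t 16.27 p [ 0.4946 -0.0949  0.1557] jaw yaw 93.67 tz [-1.e-04 -0.e+00 -1.e+00] F [-0.22  0.49 -3.78] w 0.345 q [-0.21  0.33  0.33  2.07 -0.15  0.76  1.85]
wheel in face x,y,z mm -0.2 65.1 24.4
force in face 0.3 0.6 0.1 norm 0.6
```

>>> step_arm:
  targets:
    - [0,0.5,0.9,0,0.9]
    - [0,1,1.7,0,0.9]
    - [0,1,1.7,0,0.9]

```text
t: 16.52
eef_pos: [0.4954, -0.095, 0.1542]
tool_rot: [-0.0, 0.684, 0.729, -0.0]
contact_force: [-2.5, -0.1, 1.6]
gripper_width: 0.342
```

Run:
```python
from h import *
o,R=face()
```

```text
t 16.52 p [ 0.4954 -0.095   0.1542] jaw yaw 93.66 tz [-5.e-04  1.e-04 -1.e+00] F [-2.46 -0.15  1.65] w 0.342 q [-0.2   0.34  0.33  2.07 -0.15  0.76  1.85]
wheel in face x,y,z mm -0.3 64.9 22.8
force in face 1.0 0.1 5.9 norm 6.0
```

>>> step_arm:
  targets:
    - [0,0.5,0.9,0,0.9]
    - [0,1,1.7,0,0.9]
    - [0,1,1.7,0,0.9]

```text
t: 16.77
eef_pos: [0.4965, -0.0949, 0.1524]
tool_rot: [-0.0, 0.684, 0.729, -0.0]
contact_force: [-3.7, 0.0, 3.2]
gripper_width: 0.345
```

Run:
```python
from h import *
o,R=face()
```

```text
t 16.77 p [ 0.4965 -0.0949  0.1524] jaw yaw 93.66 tz [-3.e-04  0.e+00 -1.e+00] F [-3.67  0.01  3.24] w 0.345 q [-0.2   0.34  0.33  2.07 -0.16  0.76  1.85]
wheel in face x,y,z mm -0.3 65.0 20.7
force in face 0.8 0.3 7.9 norm 8.0
```

>>> step_arm:
  targets:
    - [0,0.5,0.9,0,0.9]
    - [0,0.8,1.3,0,0.9]
    - [0,0.8,1.3,0,0.9]

```text
t: 17.02
eef_pos: [0.4966, -0.0951, 0.1519]
tool_rot: [-0.001, 0.684, 0.729, -0.0]
contact_force: [-9.7, -1.7, 15.0]
gripper_width: 0.342
```

Run:
```python
from h import *
o,R=face()
```

```text
t 17.02 p [ 0.4966 -0.0951  0.1519] jaw yaw 93.63 tz [-1.6e-03  4.0e-04 -1.0e+00] F [-9.69 -1.74 14.99] w 0.342 q [-0.2   0.34  0.33  2.07 -0.16  0.76  1.85]
wheel in face x,y,z mm -0.4 64.8 20.2
force in face 1.3 -1.1 21.2 norm 21.2
```

>>> step_arm:
  targets:
    - [0,-0.35,-0.6,0,0.9]
    - [0,-0.35,-0.6,0,0.9]

```text
t: 17.18
eef_pos: [0.4965, -0.095, 0.1521]
tool_rot: [-0.0, 0.684, 0.729, -0.0]
contact_force: [-7.1, 0.0, 9.4]
gripper_width: 0.341
```

Run:
```python
from h import *
o,R=face()
```

```text
t 17.18 p [ 0.4965 -0.095   0.1521] jaw yaw 93.65 tz [-8.e-04  2.e-04 -1.e+00] F [-7.11  0.    9.43] w 0.341 q [-0.2   0.34  0.33  2.07 -0.16  0.76  1.85]
wheel in face x,y,z mm -0.4 64.9 20.4
force in face 0.9 0.5 15.0 norm 15.0
```

>>> step_arm:
  targets:
    - [-1,-0.1,-0.2,0,0.9]
    - [-2.5,-0.1,-0.2,0,0.9]
    - [-4,-0.1,-0.2,0,0.9]
    - [-5.5,-0.1,-0.2,0,0.9]

```text
t: 17.52
eef_pos: [0.4969, -0.1003, 0.1522]
tool_rot: [-0.0, 0.684, 0.729, -0.0]
contact_force: [-5.7, 0.5, 7.7]
gripper_width: 0.342
```

Run:
```python
from h import *
o,R=face()
```

```text
t 17.52 p [ 0.4969 -0.1003  0.1522] jaw yaw 93.67 tz [-8.e-04  3.e-04 -1.e+00] F [-5.68  0.55  7.68] w 0.342 q [-0.19  0.34  0.33  2.06 -0.16  0.76  1.87]
wheel in face x,y,z mm -0.3 59.6 20.5
force in face 1.3 1.0 12.8 norm 12.9
```

>>> step_arm:
  targets:
    - [-1.5,0,0,0,0.9]
    - [-3,0,0,0,0.9]
    - [-4.5,0,0,0,0.9]
    - [-6,0,0,0,0.9]

```text
t: 17.85
eef_pos: [0.4972, -0.106, 0.1522]
tool_rot: [-0.001, 0.684, 0.729, -0.0]
contact_force: [-8.2, 3.2, 9.4]
gripper_width: 0.338
```

Run:
```python
from h import *
o,R=face()
```

```text
t 17.85 p [ 0.4972 -0.106   0.1522] jaw yaw 93.68 tz [-1.1e-03  7.0e-04 -1.0e+00] F [-8.18  3.24  9.36] w 0.338 q [-0.18  0.35  0.33  2.06 -0.16  0.76  1.88]
wheel in face x,y,z mm -0.4 53.8 20.5
force in face 0.1 3.8 15.4 norm 15.8
```

>>> step_arm:
  targets:
    - [-1.5,0,0,0,0.9]
    - [-3,0,0,0,0.9]
    - [-4.5,0,0,0,0.9]
    - [-6,0,0,0,0.9]

```text
t: 18.18
eef_pos: [0.4977, -0.1114, 0.1523]
tool_rot: [-0.001, 0.684, 0.73, 0.0]
contact_force: [-6.7, 0.9, 10.0]
gripper_width: 0.344
```

Run:
```python
from h import *
o,R=face()
```

```text
t 18.18 p [ 0.4977 -0.1114  0.1523] jaw yaw 93.72 tz [-0.0011  0.0013 -1.    ] F [-6.74  0.92 10.03] w 0.344 q [-0.17  0.35  0.33  2.06 -0.16  0.76  1.89]
wheel in face x,y,z mm -0.3 48.5 20.5
force in face 1.5 1.4 15.3 norm 15.4
```

>>> step_arm:
  targets:
    - [-1.5,0,0,0,0.9]
    - [-3,0,0,0,0.9]
    - [-4.5,0,0,0,0.9]
    - [-6,0,0,0,0.9]
    - [-7.5,0,0,0,0.9]
    - [-9,0,0,0,0.9]

```text
t: 18.68
eef_pos: [0.4985, -0.1214, 0.1524]
tool_rot: [-0.0, 0.684, 0.729, 0.0]
contact_force: [-5.9, 0.3, 9.2]
gripper_width: 0.343
```

Run:
```python
from h import *
o,R=face()
```

```text
t 18.68 p [ 0.4985 -0.1214  0.1524] jaw yaw 93.66 tz [-2.e-04  2.e-04 -1.e+00] F [-5.9   0.28  9.22] w 0.343 q [-0.16  0.35  0.33  2.05 -0.16  0.76  1.91]
wheel in face x,y,z mm -0.0 38.4 20.5
force in face 1.8 0.7 14.2 norm 14.3
```

>>> step_arm:
  targets:
    - [-1.5,0,-0.1,0,0.9]
    - [-3,0,-0.1,0,0.9]
    - [-4.5,0,-0.1,0,0.9]
    - [-6,0,-0.1,0,0.9]
    - [-7.5,0,-0.1,0,0.9]
    - [-9,0,-0.1,0,0.9]

```text
t: 19.18
eef_pos: [0.499, -0.1304, 0.1524]
tool_rot: [-0.0, 0.684, 0.729, -0.0]
contact_force: [-7.2, -1.2, 8.9]
gripper_width: 0.341
```

Run:
```python
from h import *
o,R=face()
```

```text
t 19.18 p [ 0.499  -0.1304  0.1524] jaw yaw 93.66 tz [-3.e-04  2.e-04 -1.e+00] F [-7.16 -1.17  8.85] w 0.341 q [-0.14  0.36  0.33  2.04 -0.17  0.77  1.93]
wheel in face x,y,z mm -0.1 29.4 20.6
force in face 0.5 -0.6 14.6 norm 14.6
```

>>> step_arm:
  targets:
    - [-1.5,-0.1,-0.1,0,0.9]
    - [-3,-0.1,-0.1,0,0.9]
    - [-4.5,-0.1,-0.1,0,0.9]
    - [-6,-0.1,-0.1,0,0.9]
    - [-7.5,-0.1,-0.1,0,0.9]
    - [-9,-0.1,-0.1,0,0.9]
    - [-10.5,-0.1,-0.1,0,0.9]
    - [-12,-0.1,-0.1,0,0.9]

```text
t: 19.85
eef_pos: [0.4997, -0.1424, 0.1525]
tool_rot: [-0.0, 0.684, 0.729, -0.0]
contact_force: [-5.3, -0.4, 7.6]
gripper_width: 0.343
```

Run:
```python
from h import *
o,R=face()
```

```text
t 19.85 p [ 0.4997 -0.1424  0.1525] jaw yaw 93.66 tz [-2.e-04  1.e-04 -1.e+00] F [-5.29 -0.41  7.62] w 0.343 q [-0.12  0.36  0.34  2.04 -0.17  0.77  1.96]
wheel in face x,y,z mm -0.1 17.3 20.7
force in face 1.5 -0.0 12.5 norm 12.6
```

>>> step_arm:
  targets:
    - [-1.5,0,0,0,0.9]
    - [-3,0,0,0,0.9]
    - [-4.5,0,0,0,0.9]
    - [-6,0,0,0,0.9]
    - [-7.5,0,0,0,0.9]
    - [-9,0,0,0,0.9]
    - [-10.5,0,0,0,0.9]

```text
t: 20.43
eef_pos: [0.5002, -0.1521, 0.1525]
tool_rot: [-0.001, 0.684, 0.73, 0.0]
contact_force: [-6.7, 3.8, 9.4]
gripper_width: 0.339
```

Run:
```python
from h import *
o,R=face()
```

```text
t 20.43 p [ 0.5002 -0.1521  0.1525] jaw yaw 93.7 tz [-9.0e-04  1.3e-03 -1.0e+00] F [-6.67  3.82  9.39] w 0.339 q [-0.1   0.37  0.34  2.03 -0.17  0.77  1.98]
wheel in face x,y,z mm -0.2 7.8 20.8
force in face 1.5 4.3 14.6 norm 15.3
```

>>> step_arm:
  targets:
    - [-1.5,0,0,0,0.9]
    - [-3,0,0,0,0.9]
    - [-4.5,0,0,0,0.9]
    - [-6,0,0,0,0.9]
    - [-7.5,0,0,0,0.9]
    - [-9,0,0,0,0.9]
    - [-10.5,0,0,0,0.9]
    - [-12,0,0,0,0.9]

```text
t: 21.1
eef_pos: [0.5013, -0.165, 0.1526]
tool_rot: [0.0, 0.684, 0.729, 0.0]
contact_force: [-5.5, -0.1, 7.1]
gripper_width: 0.347
```

Run:
```python
from h import *
o,R=face()
```

```text
t 21.1 p [ 0.5013 -0.165   0.1526] jaw yaw 93.66 tz [ 2.e-04 -1.e-04 -1.e+00] F [-5.5  -0.09  7.13] w 0.347 q [-0.08  0.38  0.34  2.02 -0.18  0.78  2.  ]
wheel in face x,y,z mm 0.1 -5.3 20.7
force in face 1.1 0.3 12.2 norm 12.3
```

>>> step_arm:
  targets:
    - [-1.5,0,0,0,0.9]
    - [-3,0,0,0,0.9]
    - [-4.5,0,0,0,0.9]
    - [-6,0,0,0,0.9]
    - [-7.5,0,0,0,0.9]
    - [-9,0,0,0,0.9]
    - [-10.5,0,0,0,0.9]
    - [-12,0,0,0,0.9]

```text
t: 21.77
eef_pos: [0.502, -0.177, 0.1526]
tool_rot: [0.0, 0.684, 0.729, 0.0]
contact_force: [-5.7, -0.1, 8.6]
gripper_width: 0.343
```

Run:
```python
from h import *
o,R=face()
```

```text
t 21.77 p [ 0.502  -0.177   0.1526] jaw yaw 93.65 tz [ 1.e-04 -1.e-04 -1.e+00] F [-5.68 -0.07  8.56] w 0.343 q [-0.05  0.38  0.34  2.01 -0.18  0.78  2.03]
wheel in face x,y,z mm 0.0 -17.4 20.8
force in face 1.7 0.4 13.5 norm 13.6
```

>>> step_arm:
  targets:
    - [-1.5,0,0,0,0.9]
    - [-3,0,0,0,0.9]
    - [-4.5,0,0,0,0.9]
    - [-6,0,0,0,0.9]
    - [-7.5,0,0,0,0.9]
    - [-9,0,0,0,0.9]
    - [-10.5,0,0,0,0.9]
    - [-12,0,0,0,0.9]

```text
t: 22.43
eef_pos: [0.5027, -0.1891, 0.1526]
tool_rot: [0.0, 0.684, 0.729, -0.0]
contact_force: [-6.9, 0.4, 7.8]
gripper_width: 0.345
```

Run:
```python
from h import *
o,R=face()
```

```text
t 22.43 p [ 0.5027 -0.1891  0.1526] jaw yaw 93.65 tz [ 1.e-04 -2.e-04 -1.e+00] F [-6.9   0.41  7.84] w 0.345 q [-0.03  0.39  0.34  2.   -0.18  0.78  2.05]
wheel in face x,y,z mm -0.0 -29.5 20.9
force in face 0.3 0.9 13.5 norm 13.5
```

>>> step_arm:
  targets:
    - [-1.5,0,0,0,0.9]
    - [-3,0,0,0,0.9]
    - [-4.5,0,0,0,0.9]
    - [-6,0,0,0,0.9]
    - [-7.5,0,0,0,0.9]
    - [-9,0,0,0,0.9]
    - [-10.5,0,0,0,0.9]
    - [-12,0,0,0,0.9]

```text
t: 23.1
eef_pos: [0.5035, -0.2, 0.1527]
tool_rot: [-0.001, 0.684, 0.73, 0.0]
contact_force: [-6.6, 2.4, 10.0]
gripper_width: 0.346
```

Run:
```python
from h import *
o,R=face()
```

```text
t 23.1 p [ 0.5035 -0.2     0.1527] jaw yaw 93.71 tz [-5.0e-04  1.2e-03 -1.0e+00] F [-6.64  2.43  9.95] w 0.346 q [-0.01  0.4   0.34  1.99 -0.19  0.79  2.08]
wheel in face x,y,z mm -0.0 -40.3 20.9
force in face 1.7 2.9 15.1 norm 15.5
```

>>> step_arm:
  targets:
    - [-1.5,0,0,0,0.9]
    - [-3,0,0,0,0.9]
    - [-4.5,0,0,0,0.9]
    - [-6,0,0,0,0.9]
    - [-7.5,0,0,0,0.9]
    - [-9,0,0,0,0.9]
    - [-10.5,0,0,0,0.9]
    - [-12,0,0,0,0.9]

```text
t: 23.77
eef_pos: [0.5045, -0.2131, 0.1528]
tool_rot: [0.0, 0.684, 0.729, 0.0]
contact_force: [-5.5, -0.7, 8.9]
gripper_width: 0.345
```

Run:
```python
from h import *
o,R=face()
```

```text
t 23.77 p [ 0.5045 -0.2131  0.1528] jaw yaw 93.65 tz [ 6.e-04 -4.e-04 -1.e+00] F [-5.5  -0.67  8.94] w 0.345 q [ 0.01  0.41  0.35  1.97 -0.19  0.79  2.1 ]
wheel in face x,y,z mm 0.2 -53.6 20.9
force in face 2.0 -0.3 13.8 norm 13.9
```

>>> step_arm:
  targets:
    - [-1.5,0,0,0,0.9]
    - [-3,0,0,0,0.9]
    - [-4.5,0,0,0,0.9]
    - [-6,0,0,0,0.9]
    - [-7.5,0,0,0,0.9]
    - [-9,0,0,0,0.9]
    - [-10.5,0,0,0,0.9]
    - [-12,0,0,0,0.9]

```text
t: 24.43
eef_pos: [0.5052, -0.2253, 0.1528]
tool_rot: [0.0, 0.684, 0.729, -0.0]
contact_force: [-5.4, -0.1, 7.8]
gripper_width: 0.345
```

Run:
```python
from h import *
o,R=face()
```

```text
t 24.43 p [ 0.5052 -0.2253  0.1528] jaw yaw 93.64 tz [ 5.e-04 -5.e-04 -1.e+00] F [-5.38 -0.05  7.79] w 0.345 q [ 0.03  0.41  0.35  1.96 -0.19  0.8   2.12]
wheel in face x,y,z mm 0.1 -65.7 21.0
force in face 1.5 0.3 12.7 norm 12.8
```

>>> step_arm:
  targets:
    - [-1.5,0,0,0,0.9]
    - [-3,0,0,0,0.9]
    - [-4.5,0,0,0,0.9]
    - [-6,0,0,0,0.9]
    - [-7.5,0,0,0,0.9]
    - [-9,0,0,0,0.9]
    - [-10.5,0,0,0,0.9]
    - [-12,0,0,0,0.9]
    - [-13,0,0,0,0.9]

```text
t: 25.18
eef_pos: [0.5059, -0.2383, 0.1528]
tool_rot: [0.0, 0.684, 0.729, -0.0]
contact_force: [-5.7, 1.3, 7.1]
gripper_width: 0.342
```

Run:
```python
from h import *
o,R=face()
c=grab("side","18");im=c["frame"][...,::-1].copy()
k=edge(c,o["eef_pos"],R,-47,-36,45)
cv2.imwrite("pics/m18.png",cv2.resize(im[190:330,190:340],None,fx=4,fy=4))
```

```text
t 25.18 p [ 0.5059 -0.2383  0.1528] jaw yaw 93.63 tz [ 4.e-04 -7.e-04 -1.e+00] F [-5.75  1.29  7.14] w 0.342 q [ 0.05  0.42  0.35  1.95 -0.2   0.8   2.15]
wheel in face x,y,z mm -0.0 -78.8 21.0
force in face 1.0 1.7 12.3 norm 12.5
edge n 292 x -41.0 rect [12.1 29.6] [ 9.6 59.1] 62.7
 pca tilt 27.5
```

View pics/m18.png

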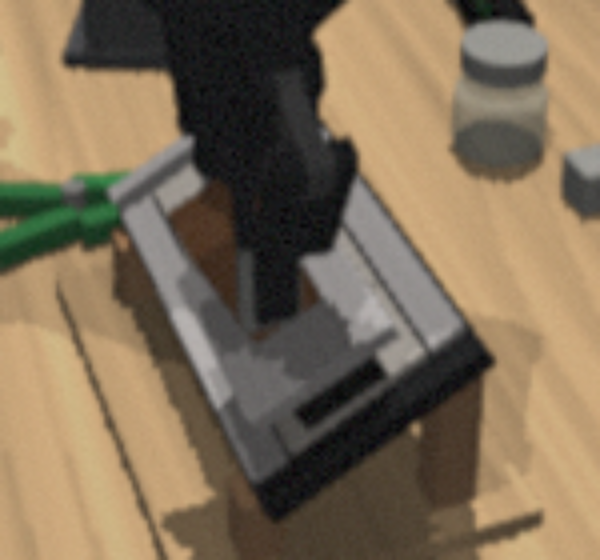

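>>> step_arm:
  targets:
    - [0,-4,-7,0,0.9]
    - [0,-10,-17,0,0.9]
    - [0,-18,-31,0,0.9]
    - [0,-26,-46,0,0.9]
    - [0,-30,-58,0,0.9]
    - [0,-30,-62,0,0.9]
    - [0,-30,-62,0,0.9]

```text
t: 25.82
eef_pos: [0.477, -0.2395, 0.2155]
tool_rot: [0.001, 0.684, 0.729, 0.001]
contact_force: [-0.9, 0.1, -4.0]
gripper_width: 0.343
```

Run:
```python
from h import *
to([.5445,.1896,.215],68)
c=grab("side","19");im=c["frame"][...,::-1].copy()
cv2.imwrite("pics/m19.png",cv2.resize(im[190:330,190:340],None,fx=4,fy=4))
```

```text
t 25.82 p [ 0.477  -0.2395  0.2155] jaw yaw 93.68 tz [ 3.3e-03 -6.0e-04 -1.0e+00] F [-0.93  0.14 -4.  ] w 0.343 q [ 0.03  0.3   0.38  1.96 -0.14  0.91  2.12]
move mm [423.92  94.9    0.5 ] spin 25.67842716645977
```

View pics/m19.png

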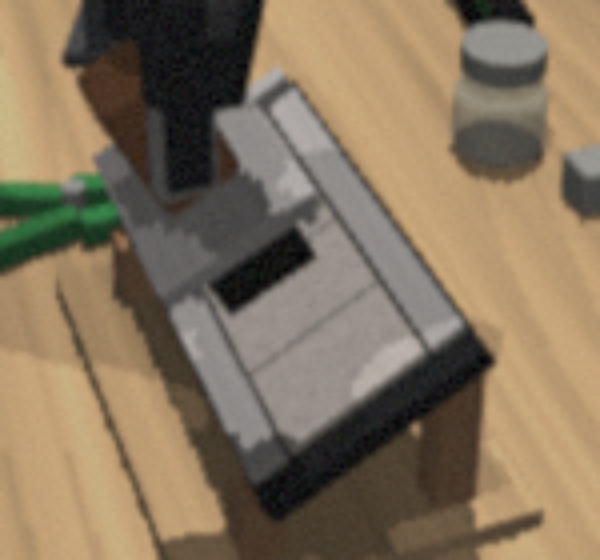

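>>> step_arm:
  targets:
    - [8,2,-4,0,0.9]
    - [24,5,-8,1,0.9]
    - [46,10,-8,3,0.9]
    - [70,15,-8,5,0.9]
    - [95,21,-8,7,0.9]
    - [120,27,-8,9,0.9]
    - [145,32,-8,11,0.9]
    - [170,38,-8,13,0.9]
    - [195,44,-8,15,0.9]
    - [220,49,-8,17,0.9]
    - [245,55,-8,19,0.9]
    - [270,60,-8,21,0.9]
    - [295,66,-8,23,0.9]
    - [320,72,-8,25,0.9]
    - [345,77,-8,25.7,0.9]
    - [370,83,-8,25.7,0.9]
    - [393,88,-8,25.7,0.9]
    - [412,92,-4,25.7,0.9]
    - [424,95,0,25.7,0.9]
    - [424,95,0,25.7,0.9]

```text
t: 27.53
eef_pos: [0.5426, 0.1942, 0.2124]
tool_rot: [-0.001, 0.828, 0.561, -0.001]
contact_force: [-0.3, 0.5, -4.3]
gripper_width: 0.345
```

Run:
```python
from h import *
o,R=st();to([.5445,.1896,.122],68)
s=grab("side","20");t=grab("top","20");im=s["frame"][...,::-1].copy()
k=edge(s,o["eef_pos"],R,-47,-36,45)
cv2.imwrite("pics/m20.png",np.hstack([cv2.resize(im[70:220,150:290],None,fx=3,fy=3),cv2.resize(t["frame"][160:260,290:410,::-1],(360,450))]))
```

```text
t 27.53 p [0.5426 0.1942 0.2124] jaw yaw 68.29 tz [-2.3e-03  5.0e-04 -1.0e+00] F [-0.28  0.49 -4.31] w 0.345 q [-0.66  0.36  0.26  1.85 -0.12  0.94  0.85]
t 27.53 p [0.5426 0.1942 0.2124] jaw yaw 68.29 tz [-2.3e-03  5.0e-04 -1.0e+00] F [-0.28  0.49 -4.31] w 0.345 q [-0.66  0.36  0.26  1.85 -0.12  0.94  0.85]
move mm [-3.52  3.66 90.36] spin 0.2860386433135318
edge n 106 x -41.1 rect [11.7 30.3] [ 8.6 62. ] 63.1
 pca tilt 27.5
```

View pics/m20.png

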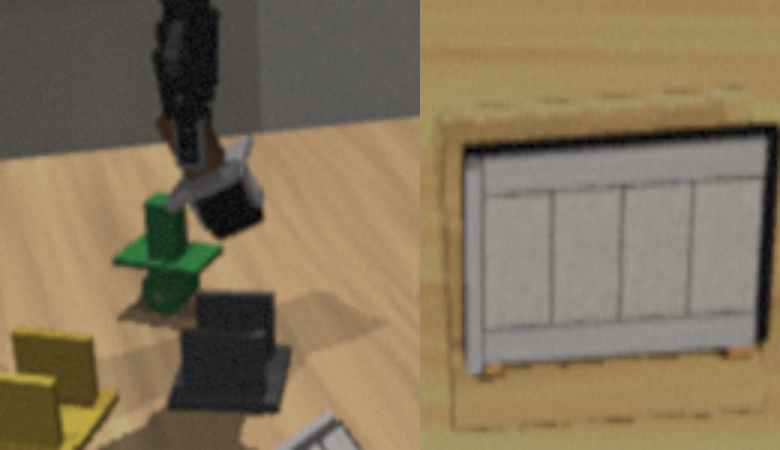

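>>> step_arm:
  targets:
    - [-3,3,15,0,0.9]
    - [-3,3,35,0,0.9]
    - [-3,3,55,0,0.9]
    - [-3,3,75,0,0.9]
    - [-3,3,88,0,0.9]
    - [-3,3,92,0,0.9]
    - [-3,3,92,0,0.9]

```text
t: 28.22
eef_pos: [0.5448, 0.1842, 0.1212]
tool_rot: [0.0, 0.83, 0.558, -0.001]
contact_force: [-0.4, -0.2, -3.9]
gripper_width: 0.344
```

Run:
```python
from h import *
to([.5445,.1896,.112],68)
s=grab("side","21");im=s["frame"][...,::-1].copy()
cv2.imwrite("pics/m21.png",cv2.resize(im[100:220,160:290],None,fx=4,fy=4))
```

```text
t 28.22 p [0.5448 0.1842 0.1212] jaw yaw 67.87 tz [-0.0021 -0.0017 -1.    ] F [-0.38 -0.18 -3.92] w 0.344 q [-0.62  0.48  0.24  1.92 -0.16  0.76  0.89]
move mm [ 4.92 -2.26  9.18] spin -0.13362366196029996
```

View pics/m21.png

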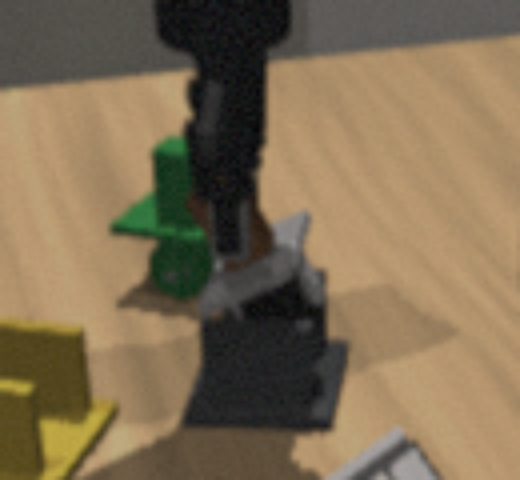

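>>> step_arm:
  targets:
    - [2,-1,1,0,0.9]
    - [5,-2,3,0,0.9]
    - [5,-2,5,0,0.9]
    - [5,-2,7,0,0.9]
    - [5,-2,8,0,0.9]
    - [5,-2,8,0,0.9]

```text
t: 28.77
eef_pos: [0.5452, 0.1913, 0.1139]
tool_rot: [-0.0, 0.829, 0.559, -0.0]
contact_force: [0.4, -0.3, -4.4]
gripper_width: 0.346
```

Run:
```python
from h import *
to([.5445,.1896,.112],68)
```

```text
t 28.77 p [0.5452 0.1913 0.1139] jaw yaw 67.98 tz [-3.e-04 -2.e-04 -1.e+00] F [ 0.41 -0.28 -4.42] w 0.346 q [-0.62  0.5   0.23  1.92 -0.16  0.74  0.89]
move mm [-1.86 -0.04  1.92] spin -0.016084302243527304
```

>>> step_arm:
  targets:
    - [-1,0,1,0,0.9]
    - [-2,0,2,0,0.9]
    - [-2,0,3,0,0.9]
    - [-2,0,3,0,0.9]

```text
t: 29.1
eef_pos: [0.5454, 0.1907, 0.1129]
tool_rot: [-0.001, 0.829, 0.559, 0.001]
contact_force: [-3.8, 1.2, 10.7]
gripper_width: 0.344
```

>>> step_arm:
  targets:
    - [0,0,-0.8,0,0.7]
    - [0,0,-0.8,0,0.66]
    - [0,0,-0.8,0,0.64]
    - [0,0,-0.8,0,0.62]
    - [0,0,-0.8,0,0.6]
    - [0,0,-0.8,0,0.58]
    - [0,0,-0.8,0,0.58]

```text
t: 29.68
eef_pos: [0.5446, 0.1891, 0.1117]
tool_rot: [0.0, 0.829, 0.559, -0.0]
contact_force: [-1.4, -0.4, 0.7]
gripper_width: 0.418
```

Run:
```python
from h import *
o,R=st();c=grab("side","22");im=c["frame"][...,::-1].copy()
cv2.imwrite("pics/m22.png",cv2.resize(im[100:220,160:290],None,fx=4,fy=4))
P=cloud(c);L=(P-o["eef_pos"])@R*1000;fr=c["frame"].astype(int)
b=(fr[...,0]>fr[...,2]*1.5)&(abs(L[...,0])<40)&(abs(L[...,1])<40)&(L[...,2]<38)&(L[...,2]>-25);Q=L[b];print("brown",len(Q),np.percentile(Q,[2,50,98],axis=0).round(1))
k=(abs(L[...,0]+41)<5)&(abs(L[...,1])<60)&(P[...,2]>.067)&(P[...,2]<.08);e=L[k];print(k.sum(),np.percentile(e[:,1],[1,50,99]).round(1))
```

```text
t 29.68 p [0.5446 0.1891 0.1117] jaw yaw 67.96 tz [-4.e-04 -5.e-04 -1.e+00] F [-1.45 -0.42  0.73] w 0.418 q [-0.62  0.5   0.23  1.92 -0.16  0.74  0.89]
brown 256 [[-16.9   6.1 -15.3]
 [-12.   22.2   3.9]
 [ 14.2  32.7  34.7]]
88 [-11.4  17.3  47.6]
```

View pics/m22.png

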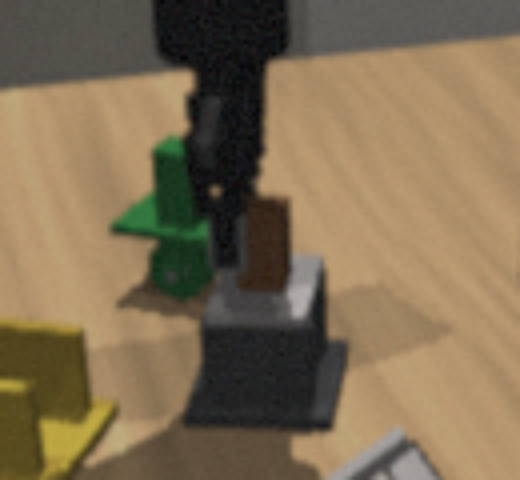

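>>> step_arm:
  targets:
    - [0,0,0,0,0.4]
    - [0,0,0,0,0.2]
    - [0,0,0,0,0]
    - [0,0,0,0,0]
    - [0,0,-15,0,0]
    - [0,0,-35,0,0]
    - [0,0,-60,0,0]
    - [0,0,-90,0,0]
    - [0,-20,-120,0,0]
    - [0,-50,-120,0,0]
    - [0,-85,-120,0,0]
    - [0,-120,-120,0,0]
    - [0,-120,-120,0,0]
    - [0,-120,-120,0,0]

```text
t: 30.9
eef_pos: [0.4319, 0.2355, 0.2321]
tool_rot: [-0.0, 0.828, 0.561, 0.0]
contact_force: [0.4, -0.7, 0.2]
gripper_width: 0.999
```

Run:
```python
from h import *
st()
s=grab("side","23");t=grab("top","23")
cv2.imwrite("pics/m23.png",np.hstack([s["frame"][100:340,140:470,::-1],t["frame"][60:300,80:430,::-1]]))
P=cloud(t);T=t
for name,lo,hi in(("handle",.118,.14),("plate",.066,.085),("foot",.006,.016)):
    k=np.zeros(P.shape[:2],bool);k[165:245,145:230]=True;k&=(P[...,2]>lo)&(P[...,2]<hi);Q=P[k]
    if len(Q)<20: print(name,len(Q));continue
    r=cv2.minAreaRect((Q[:,:2]*1000).astype(np.float32));print(name,len(Q),np.round(r[0],1),np.round(r[1],1),round(r[2],1),"z",np.median(Q[:,2]).round(4),"zstd",Q[:,2].std().round(4))
# sections vs edging heights
o0=load("top");P0=cloud(o0)
for yy in(67.5,22.5,-22.5,-67.5):
    r=[]
    for PP in(P0,P):
        D=PP-F0;a,b,n=D@fx,D@fy,D@fn
        m=(abs(b-yy/1000)<.015)&(abs(n)<.02);S=m&(abs(a)<.024);E=m&(abs(abs(a)-.040)<.004)
        r+= [np.median(n[S])*1000,np.median(n[E])*1000]
    print(yy,"before sheet/edge",np.round(r[:2],1),"after",np.round(r[2:],1))
# bystander moves: compare depth in regions
for nm,(u0,v0,u1,v1) in dict(level=(135,90,255,130),jar=(258,112,296,150),hammer=(295,80,415,135),clamp=(255,210,298,280)).items():
    d=cv2.absdiff(o0["frame"][v0:v1,u0:u1],t["frame"][v0:v1,u0:u1]).max(-1);print(nm,(d>50).sum())
```

```text
t 30.9 p [0.4319 0.2355 0.2321] jaw yaw 68.18 tz [-3.e-04  7.e-04 -1.e+00] F [ 0.38 -0.68  0.24] w 0.999 q [-0.83  0.2   0.23  2.02 -0.06  0.93  0.62]
handle 258 [559.8 184.7] [30. 30.] 67.4 z 0.1242 zstd 0.0016
plate 986 [559.3 185.3] [84.4 64.1] 67.7 z 0.0726 zstd 0.0019
foot 686 [560.3 183. ] [135.2 134.1] 19.5 z 0.0098 zstd 0.0018
67.5 before sheet/edge [ 0.8 -2.2] after [-2.1 -2.4]
22.5 before sheet/edge [ 0.5 -1.8] after [-2.  -1.8]
-22.5 before sheet/edge [ 1.  -1.9] after [-2.  -1.5]
-67.5 before sheet/edge [ 0.8 -1.7] after [-1.8 -1.7]
level 0
jar 0
hammer 0
clamp 0
```

View pics/m23.png

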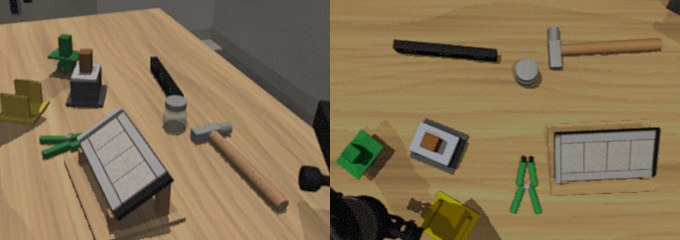

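The final pictures show the roller upright on its rest at (432,143), about 1–2 mm from the middle. All four sections have gone down about 2.8 mm and are level with the edging. The bystanders haven't changed. Handing in.

Run:
```python
from station import bot
print(bot.hand_in())
```

```text
the job is handed in; nothing more can be done
None
```

I rolled the sheet flush in one unbroken stroke and stood the roller back on its rest. I handed the job in at about 31 s of the 72 s, and no verdict is reported.

**Tilting the roller:** The tool can't tilt, so I gripped the handle lightly and turned the roller to about 27° against the end of its own rest. The first try jammed: it stopped at about 19° and the wrist force briefly reached about 85 N (limit 120 N). I set the roller down, gripped it higher and tilted it again.

**The stroke:** I found the sheet by touch. Before rolling, the push on section 1 reached about 21 N, so I backed off. From the end stop to the far end, the force readings between moves were 12–16 N. The roller stayed about 3° off the slope, within the 12° allowed.

**Last checks from the pictures and sensors:**

| Check | Result |
|---|---|
| Sections | all four went down 2.5–3.0 mm and are now within about 0.5 mm of the edging |
| Roller | level on its rest, 1–2 mm from where it stood at the start |
| Gripper | open and clear, force reading about 0 N |
| Hammer, jar, level, clamp | no change from the first picture |

No final check failed. The camera fit of the rest's foot came out wrong in the last picture, so the roller's centring there relies on the fits of its handle and plate.

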